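# Charge and dump a drop-bottom gate hopper

### The job

Slide the shutter on top of the hopper all the way open, and put every big hex nut lying on the bench into the hopper through the port. Then slide the shutter back to its middle stop, so that it clicks in half shut, and with it there lift the side lever to swing the trap-door open, so that all the nuts drop into the bin at the hopper's foot. Press the lever back down until the trap is latched shut, leave the shutter at its middle stop, and leave the jar, the file and the can where they stand.

Things in the scene. Friction and masses are not known exactly. Their poses are not given: they have to be found in the camera images.
- hopper: fixed clear-walled tower, 126 x 126 mm, 285 mm tall, 140 mm square foot. Upper part: hopper, its floor (the trap-door) at height 184 mm; lower part: catch bin, floor at 6 mm. Origin: centre of the foot on the bench, z up. Shutter rails 12 mm high (top 295 mm) run along y at x = +-54 mm, y -155 to +60 mm. Lever on the +y side. Nuts in the hopper have z 185 to 270 mm here, in the bin below 100 mm
- port (a point): centre of the hopper's square loading port (80 mm in x, 75 mm in y), at roof height 285 mm; nuts dropped from just above it fall into the hopper. Drop them up to 15 mm off centre in turn, as five piled in one stack would stand into the port. Axes as hopper
- shutter (a joint): travel of the shutter plate in m, towards hopper -y. Three sprung stops: 0 = shut, 0.040 = middle (half open), 0.080 = fully open (end stop). It takes up to about 10 N to leave a stop; past half way between two stops it is drawn into the next one by itself
- shutter_grip (a point): centre of the black upright tab on the shutter plate's -y end: 40 mm (hopper x) by 12 mm (hopper y); its top is 12 mm above this point, the plate's top 20 mm below it. Take it from above, fingers closing along hopper y. Moves with the shutter
- trap (a joint): angle of the trap-door and its lever in rad: 0 = shut and latched, 1.45 = wide open (end stops). A sprung catch holds it shut: about 10 N up at the lever's end frees it in the first 0.2 rad, and pressing the lever right down snaps it in again; in between the hinge is stiff (about 3 N at the lever's end) and stays where it is left. Open it wide, or nuts may jam in the throat
- lever_grip (a point): grip point on the black end of the trap lever, a bar 14 mm wide (hopper x), 16 mm thick, 15 mm from its tip and 110 mm from the hinge. The lever points to hopper +y, 0.7 rad below level when the trap is latched, 0.75 rad above level when wide open: lifting it opens the trap. Pinch it from above, fingers closing along hopper x
- trap_hinge (a point): fixed axis of the trap-door and lever, running along hopper x, at 180 mm height on the hopper's +y side
- nut1: big steel hexagon nut, 36 mm across flats, 22 mm thick, about 100 g; origin at its centre, z along its bore, x square to one pair of flats (the other flats at 60 degree steps). Starts flat on the bench; 3 to 5 of the six nuts are present
- nut2: big steel hexagon nut, 36 mm across flats, 22 mm thick, about 100 g; origin at its centre, z along its bore, x square to one pair of flats (the other flats at 60 degree steps). Starts flat on the bench; 3 to 5 of the six nuts are present
- nut3: big steel hexagon nut, 36 mm across flats, 22 mm thick, about 100 g; origin at its centre, z along its bore, x square to one pair of flats (the other flats at 60 degree steps). Starts flat on the bench; 3 to 5 of the six nuts are present
- nut4: big steel hexagon nut, 36 mm across flats, 22 mm thick, about 100 g; origin at its centre, z along its bore, x square to one pair of flats (the other flats at 60 degree steps). Starts flat on the bench; 3 to 5 of the six nuts are present
- nut5: big steel hexagon nut, 36 mm across flats, 22 mm thick, about 100 g; origin at its centre, z along its bore, x square to one pair of flats (the other flats at 60 degree steps). Starts flat on the bench; 3 to 5 of the six nuts are present
- nut6: big steel hexagon nut, 36 mm across flats, 22 mm thick, about 100 g; origin at its centre, z along its bore, x square to one pair of flats (the other flats at 60 degree steps). Starts flat on the bench; 3 to 5 of the six nuts are present
- jar: bystander: glass jar with a steel lid, 70 mm across, 100 mm tall; origin under its centre
- file: bystander: flat hand file, dark steel with a wooden handle, 220 mm long, 24 mm wide, lying flat; origin under its middle
- can: bystander: can 90 mm across, 110 mm tall; origin under its centre

How it is judged:
By the outcome, as a careful person would: the job done as asked, in the order asked, and still so for the second after the job is handed in, with the robot touching nothing.
Of nut1, nut2, nut3, nut4, nut5, nut6 only 3 to 5 are there at a start; the rules pass over those that are not, and their reading is None.
At some moment in a run one of nut1, nut2, nut3, nut4, nut5, nut6 may be knocked a few centimetres aside while the robot is not near it.
Once in a run the grip may slacken for a moment while it holds something.
It also fails if it takes over 208 s, if anything falls off the work surface, if the arm or the gripper's body presses on something with over 40 N, if the wrist force passes 120 N, or if a joint passes its speed limit or range.

### The arm

A 6-joint arm with a two-finger parallel gripper is mounted at the origin on the work surface. World frame = base frame: x ahead of the robot, y to its left, z up, the work surface at z = 0. Lengths are in mm, angles in rad, forces in N, time in s.
With the tool pointing down it reaches from about 400 to 925 mm from the base axis. Payload 12.5 kg.
Tool frame: the origin (TCP) lies on the centre line of the jaws, within the pads' length; the fingertips stand 8 mm ahead of it and the grasp point (between the pads) lies 11 mm behind it; z points along the fingers, x is the direction in which the jaws open and shut, and the axes are right-handed (so a half turn about z gives the same grasp; the last joint's range is limited). The gripper opens to 95 mm and grips with 3 to 60 N. Pads are 20 mm wide; open, the fingers measure 119 mm over their backs; the gripper's body (75 mm by 180 mm) begins 59 mm behind the grasp point.
Start: joints at [-1.418, 0.491, 1.559, -0, 1.092, -0.106], TCP at [159.973, -604.2, 195.361] pointing down, gripper open.
Joint ranges: [-3.1, 3.1], [-0.84, 2.19], [0.05, 2.79], [-1.13, 4.28], [0.06, 2.93], [-2.69, 2.69]. Speed limits (rad/s): [2.22, 2.22, 2.79, 3.14, 3.14, 3.14].

### API

Orientations are given as [roll, pitch, yaw] about the fixed x, y, z axes, in that order (R = Rz(yaw) Ry(pitch) Rx(roll)).
In Python, from cell import env gives the robot as it stands. The module is installed in compiled form; this text tells all that it offers.
- The arm moves only by the tool send_rows, never from a script. Its argument "moves" is a list that holds one entry, the list of rows, each a list of 6 numbers: the shift along the tool's x, y, z as a fraction of full scale, then the turn, a rotation vector about the tool's x, y, z as a fraction of full scale. A call has 1 to 12 rows; each row is the pose to reach, as a shift and turn from the pose commanded when the call began, along the tool's axes at that moment; what a row does not reach only later rows make up. Full scale, the value 1, is 0.3 m for a shift and 90 degrees for a turn. A row lasts 1/12 s, in which the tool goes at most 41.7 mm and 7.16 degrees, less where a joint would pass 70% of its speed; a pose out of reach is approached as far as the arm can. A call with a number of a shift or a turn outside -1 to 1 is refused whole. A call with a gripper value outside its range is refused whole. "grip" is the gripper's target within -1 to 1 (shut at 1, half-way at 0, fully open at -1), set as the call begins (left out, the last holds). The fingers move at their own pace and stop on an object; the grip force is fixed at half the most. Time passes only in rows, so rows that repeat a pose let the fingers close. It gives the time, the measured TCP pose, the force and the opening at its end, in the units of the state.
- env.state(): the state, without advancing time (a new reading comes with each control period).
- env.read_camera(name): name is "scene" or "top"; returns a dict with "image" (400x640x3 uint8, red, green, blue), "mtx" (3x3 intrinsics, pixels), "T" (4x4, takes a point from camera to world coordinates). Camera axes: x right, y up, looking along -z (the intrinsics and any distortion apply to the point x, -y, -z); pixel columns grow to the right and rows downward; lengths in mm; the calibration is good to about 2 mm. A picture is of the moment at which its call begins. There is no depth.
- env.job_done(): hands the job in, once; it reports no verdict.
Trained networks look in the newest picture that a camera, given by its name, has taken for a name from the list of things; names that differ only in an ending like _2 or _b are one class to them, and where a whole thing is asked for, a point or a joint stands for the part that bears it (a point fixed in the world has none). Each returns a list of dicts, best first, with "confidence" (0 to 1); they miss things now and then, are a little off and sometimes report something else, mostly with a low value. They report only what shows in the picture. A call takes as long as a camera call.
- env.look_for(camera, thing): "xy" ([column, row] in pixels, amid what is visible of it).
- env.outline_of(camera, thing): "region" (400x640 bool, what is visible of it) and "xy" ([column, row] in pixels, amid what is visible of it).
The state is a dict: "t": time; "joints": joint angles; "qvel": joint speeds; "tau": joint torques, N m; "eef_pos": TCP position; "tcp_rot": TCP orientation; "ft_force": force on the tool from outside, world axes, zero at the start; "moment": the same for the moment, N m; "opening": opening from 0.0 (shut) to 1.0 (fully open).
Only numpy, scipy, OpenCV 4.12 (cv2) and the standard library are available. Lean on these libraries where they do the work, as an engineer would, in place of code of your own. Each camera call takes 0.05 s, during which the arm holds its last target. There are 200 camera calls.

## Working session

There is one attempt and no reset: what is moved stays moved. The work goes in short steps, Python scripts to look and compute and a tool call to move; the robot and the scene stay as the last step left them, time stands still between calls to the robot, and variables do not carry over. Pictures are saved under pics/ and viewed, about 12 in all and at most 16, crops included, and the job is handed in when it is done.

Besides the shell and the picture viewer there is one more tool, called after "Call:" by a JSON object that holds its "method" and its "body". send_rows: Moves the arm, as the interface text tells. Its arguments: {"type":"object","properties":{"moves":{"type":"array","items":{"type":"array","items":{"type":"array","items":{"type":"number"}}}},"grip":{"type":"number"}},"required":["moves"]}

```bash
mkdir -p pics; cat > h.py <<'E'
import numpy as np, cv2
from cell import env
def cam(n,save=None):
    c=env.read_camera(n)
    if save: cv2.imwrite(f'pics/{save}.png',c['image'][:,:,::-1])
    return c
def ray(c,uv):
    K=c['mtx'];T=c['T'];d=np.linalg.inv(K)@np.array([uv[0],uv[1],1.]);d=np.array([d[0],-d[1],-d[2]])
    return T[:3,3],T[:3,:3]@d
def onz(c,uv,z):
    o,d=ray(c,uv);return o+d*(z-o[2])/d[2]
def proj(c,p):
    T=c['T'];q=T[:3,:3].T@(np.asarray(p,float)-T[:3,3]);q=c['mtx']@np.array([q[0],-q[1],-q[2]]);return q[:2]/q[2]
E
python3 - <<'E'
from h import *
np.set_printoptions(precision=1,suppress=True)
for n in ['top','scene']:
    c=cam(n,n+'0');print(n,c['T'],c['mtx'])
    for t in ['hopper','shutter_grip','lever_grip','nut1','jar','file','can']:
        r=env.look_for(n,t)
        print(n,t,[(np.round(x['xy']),round(x['confidence'],2),onz(c,x['xy'],11)[:2] ) for x in r])
s=env.state();print(s['eef_pos'],s['tcp_rot'],s['opening'],s['t'])
E
```

```text
top [[   0.     1.    -0.2  394.8]
 [  -1.     0.    -0.    29.9]
 [   0.     0.2    1.  1175.8]
 [   0.     0.     0.     1. ]] [[373.4   0.  315.1]
 [  0.  373.4 201.4]
 [  0.    0.    1. ]]
top hopper [(array([324., 202.]), 0.93, array([587.9,   3.1]))]
top shutter_grip [(array([319., 197.]), 0.75, array([605.7,  16.6])), (array([319., 203.]), 0.42, array([584.8,  17.9]))]
top lever_grip []
top nut1 [(array([321., 204.]), 0.58, array([581.7,  10.9])), (array([438., 257.]), 0.47, array([ 420.9, -350.4]))]
top jar [(array([395., 146.]), 0.63, array([ 776.5, -227. ])), (array([320., 201.]), 0.18, array([592.5,  15.5]))]
top file []
top can [(array([187., 179.]), 0.87, array([657.9, 440.1]))]
scene [[   0.7   -0.5    0.5 1156.7]
 [   0.7    0.5   -0.5 -537.7]
 [  -0.     0.7    0.8 1131.4]
 [   0.     0.     0.     1. ]] [[444.    0.  324.1]
 [  0.  444.  201.8]
 [  0.    0.    1. ]]
scene hopper [(array([316., 204.]), 0.78, array([454.3, 120.9]))]
scene shutter_grip [(array([312., 176.]), 0.91, array([351.5, 201. ]))]
scene lever_grip [(array([356., 201.]), 0.54, array([541.6, 222.4]))]
scene nut1 [(array([242., 276.]), 0.68, array([ 502.3, -224. ])), (array([224., 257.]), 0.67, array([ 410. , -223.4])), (array([207., 304.]), 0.63, array([ 504.2, -350.7])), (array([190., 282.]), 0.56, array([ 411.9, -344.7])), (array([229., 330.]), 0.49, array([ 611.9, -353.6]))]
scene jar [(array([310., 326.]), 0.83, array([ 756.5, -192.1]))]
scene file [(array([371., 154.]), 0.56, array([424.2, 432.7]))]
scene can [(array([425., 177.]), 0.91, array([636.3, 479.6])), (array([240., 276.]), 0.73, array([ 500.5, -229.6]))]
[ 160.  -604.2  195.4] [ 3.1 -0.  -1.3] 1.003420061481107 0.8
```

View pics/top0.png

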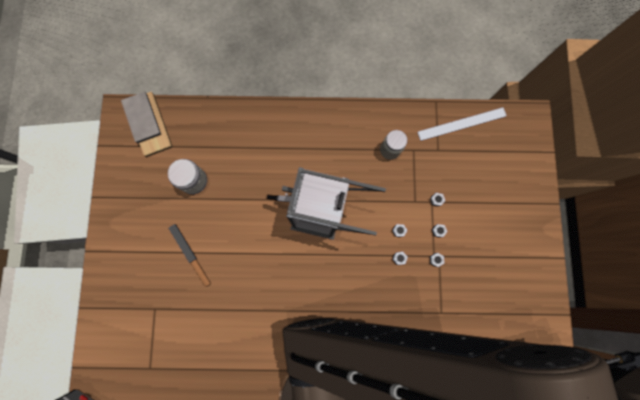

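View pics/scene0.png

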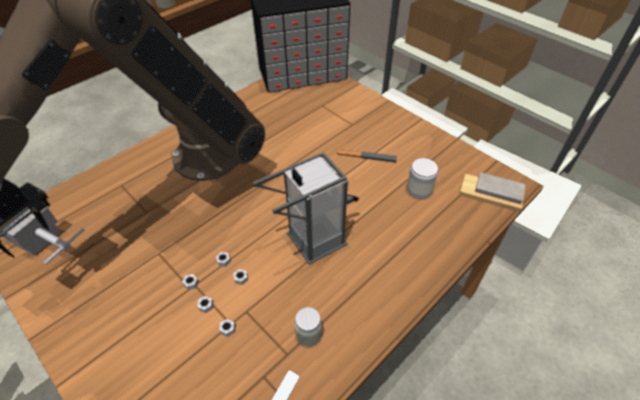

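The top view shows five nuts at about (438,199), (440,230), (400,230), (438,259) and (400,258). The hopper is near (320,202), with its rails to the right (-y) and its lever to the left. The scene view also shows five nuts, plus the jar, can and file. Next I'll zoom in.

```bash
python3 - <<'E'
from h import *
a=cv2.imread('pics/top0.png');b=cv2.imread('pics/scene0.png')
A=cv2.resize(a[165:245,260:390],(780,480),interpolation=cv2.INTER_CUBIC)
cv2.imwrite('pics/c1.png',A)
B=cv2.resize(b[145:270,245:370],(600,600),interpolation=cv2.INTER_CUBIC)
cv2.imwrite('pics/c2.png',B)
E
```

```text
(no output)
```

View pics/c1.png

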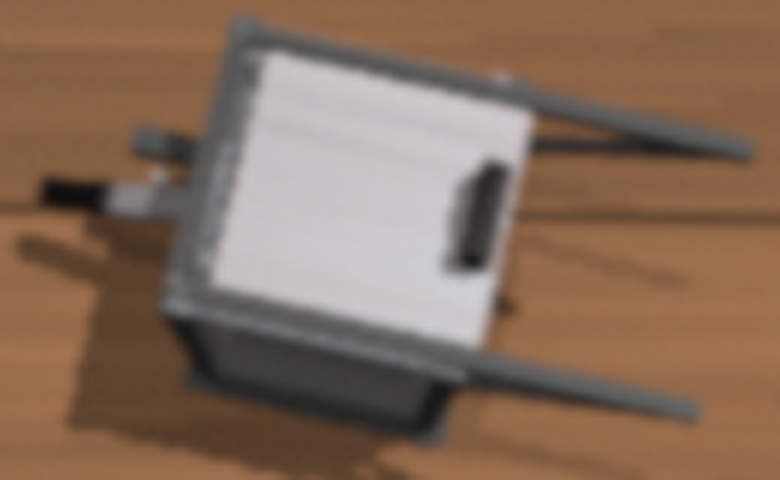

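View pics/c2.png

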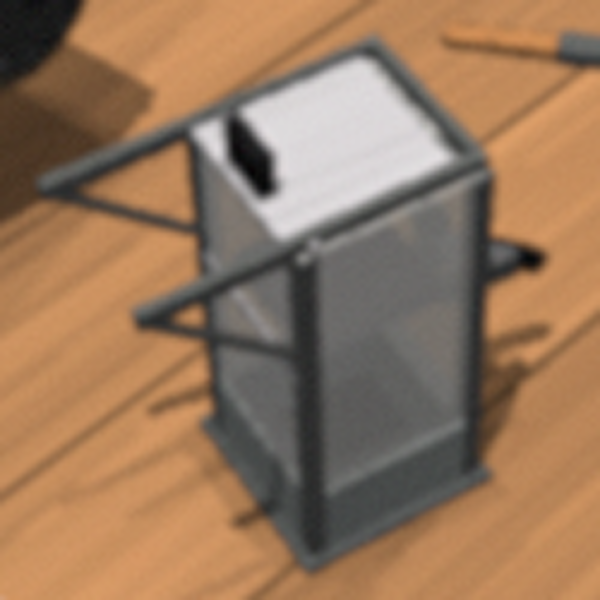

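```bash
python3 - <<'E'
from h import *
from scipy.optimize import least_squares
np.set_printoptions(precision=1,suppress=True)
t=cam('top');s=cam('scene')
pt=lambda u,v:np.array([260+(u+.5)/6-.5,165+(v+.5)/6-.5]); ps=lambda u,v:np.array([245+(u+.5)/4.8-.5,145+(v+.5)/4.8-.5])
C=[(t,pt(750,149),(54,-155,293)),(t,pt(696,410),(-54,-155,293)),(t,pt(190,380),(-70,70,3)),(t,pt(437,440),(-70,-70,3)),
(s,ps(140,318),(54,-155,291)),(s,ps(42,187),(-54,-155,291)),(s,ps(313,567),(70,-70,0)),(s,ps(489,480),(70,70,2)),(s,ps(208,425),(-70,-70,2))]
def W(p,q):
    c,n=np.cos(p[2]),np.sin(p[2]);return np.array([p[0]+c*q[0]-n*q[1],p[1]+n*q[0]+c*q[1],q[2]])
f=lambda p:np.concatenate([proj(c,W(p,q))-u for c,u,q in C])
r=least_squares(f,[590,0,-.2],loss='soft_l1');print('hopper',r.x,np.round(r.x[2],3));print(r.fun.reshape(-1,2))
p=r.x
def tri(a,b):
    o1,d1=ray(t,a);o2,d2=ray(s,b);k=np.linalg.lstsq(np.c_[d1,-d2],o2-o1,rcond=None)[0];x1=o1+d1*k[0];x2=o2+d2*k[1];return (x1+x2)/2,np.linalg.norm(x1-x2)
def loc(x):
    c,n=np.cos(p[2]),np.sin(p[2]);d=x-[p[0],p[1],0];return np.array([c*d[0]+n*d[1],-n*d[0]+c*d[1],d[2]])
for nm,a,b in [('tabtopcentre',pt(488,215),ps(252,152)),('leverend',pt(75,192),ps(528,257))]:
    x,e=tri(a,b);print(nm,x,loc(x),e)
print('hinge/world lever dir',W(p,(0,70,180)))
for uv in [(438,199),(440,230),(400,230),(438,259),(400,258)]: print(uv,onz(t,uv,11))
for th in ['nut1','jar','can']:
  for x in env.look_for('scene',th): print(th,x['xy'],x['confidence'],onz(s,x['xy'],11))
a=t['image'][:,:,::-1];cv2.imwrite('pics/c3.png',cv2.resize(a[190:270,385:455],(490,560),interpolation=cv2.INTER_CUBIC))
# nut yaw: refine by brightness-mask moments fit in scene+top
g=lambda c:cv2.GaussianBlur(c['image'].astype(float),(0,0),.5)
imgs={0:g(t),1:g(s)}
def hexmask(c,x,y,yaw,z0=0,z1=22,S=8):
    an=yaw+np.pi/6+np.arange(6)*np.pi/3
    P=np.array([proj(c,(x+20.8*np.cos(q),y+20.8*np.sin(q),z)) for q in an for z in (z0,z1)])
    o=P.mean(0).astype(int)-16
    h=cv2.convexHull(np.round((P-o+.5)*S).astype(np.int32))
    m=np.zeros((32*S,32*S));cv2.fillPoly(m,[h],1.)
    return cv2.resize(m,(32,32),interpolation=cv2.INTER_AREA),o
from scipy.optimize import minimize
for uv in [(438,199),(440,230),(400,230),(438,259),(400,258)]:
    q=onz(t,uv,11);best=[]
    def cost(v,yaw):
        J=0
        for k,c in ((0,t),(1,s)):
            m,o=hexmask(c,v[0]+(v[2+2*0] if 0 else 0),v[1],yaw)
            I=imgs[k][o[1]:o[1]+32,o[0]:o[0]+32]
            sat=(I.max(2)-I.min(2)) # wood colourful, steel grey
            A=np.c_[m.ravel(),np.ones(1024)];w,res,_,_=np.linalg.lstsq(A,sat.ravel(),rcond=None);J+=res[0]/((sat-sat.mean())**2).sum()
        return J
    for yaw in np.radians(range(0,60,6)):
        rr=minimize(cost,q[:2],args=(yaw,),method='Nelder-Mead',options=dict(initial_simplex=[q[:2],q[:2]+[6,0],q[:2]+[0,6]],maxiter=40))
        best.append((rr.fun,np.degrees(yaw),*rr.x))
    best=np.array(best);i=best[:,0].argmin();print('nut',best[i].round(3),'costs',best[:,0].round(3))
E
```

```text
hopper [556.9  26.9  -0.2] -0.224
[[-0.4 -0. ]
 [-0.8 -0. ]
 [-2.2  0.7]
 [-0.   1.2]
 [-0.6  0.8]
 [ 0.4  0.9]
 [-0.5  2.8]
 [ 1.5  0.2]
 [-1.3  0.2]]
tabtopcentre [544.  -28.9 314.6] [ -0.2 -57.3 314.6] 3.7882606999596287
leverend [586.9 156.2 115.7] [  0.5 132.7 115.7] 4.8140572221920195
hinge/world lever dir [572.4  95.2 180. ]
(438, 199) [ 604.1 -359.3   11. ]
(440, 230) [ 505.8 -361.6   11. ]
(400, 230) [ 504.  -236.6   11. ]
(438, 259) [ 416.  -351.8   11. ]
(400, 258) [ 417.4 -234.5   11. ]
nut1 [224.3, 260.1] 0.7 [ 421.6 -229.    11. ]
nut1 [188.8, 280.4] 0.7 [ 405.8 -343.8   11. ]
nut1 [229.6, 328.7] 0.68 [ 608.8 -349.9   11. ]
nut1 [242.0, 278.1] 0.63 [ 508.3 -229.9   11. ]
nut1 [205.6, 305.0] 0.58 [ 505.3 -354.9   11. ]
jar [308.7, 327.9] 0.91 [ 756.4 -198.3   11. ]
can [422.4, 177.1] 0.68 [630.6 471.   11. ]
nut [   0.3   48.   601.6 -353.8] costs [0.3 0.3 0.3 0.3 0.3 0.3 0.3 0.3 0.3 0.3]
nut [   0.3   48.   503.5 -355.4] costs [0.3 0.3 0.3 0.3 0.3 0.3 0.3 0.3 0.3 0.3]
nut [   0.3   54.   502.  -231.7] costs [0.3 0.3 0.3 0.4 0.4 0.4 0.4 0.3 0.3 0.3]
nut [   0.3   36.   412.3 -344.5] costs [0.3 0.3 0.3 0.3 0.3 0.3 0.3 0.3 0.3 0.3]
nut [   0.3   18.   416.4 -230.9] costs [0.3 0.3 0.3 0.3 0.3 0.3 0.3 0.3 0.3 0.3]
```

View pics/c3.png

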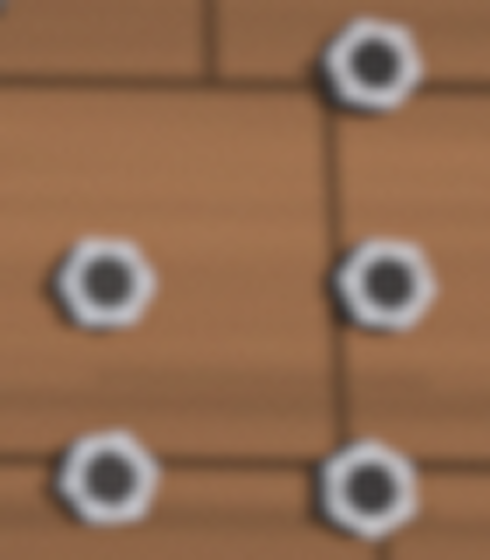

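Five nuts are present, and their yaws are roughly known, so the jaws should self-align on them. I'll write a move planner and start with the tab.

```bash
cat >> h.py <<'E'
from scipy.spatial.transform import Rotation as Ro
HP=[556.9,26.9,-.224]
def W(q,p=None):
    p=HP if p is None else p
    c,n=np.cos(p[2]),np.sin(p[2]);return np.array([p[0]+c*q[0]-n*q[1],p[1]+n*q[0]+c*q[1],q[2]])
def plan(wps,start=None):
    """wps: (x,y,z,psi) world mm/rad, tool down. Prints the tool-axis fractions for each leg."""
    s=env.state()
    if start is None:
        R=Ro.from_euler('xyz',s['tcp_rot']);x=R.as_matrix()[:,0];cur=[*s['eef_pos'],np.arctan2(x[1],x[0])]
    else: R=None;cur=list(start)
    print('t',round(s['t'],1),'cur',np.round(cur,2),'F',np.round(s['ft_force'],1),'open',round(s['opening'],3))
    for w in wps:
        if R is None: R=Ro.from_euler('xyz',[np.pi,0,cur[3]])
        R2=Ro.from_euler('xyz',[np.pi,0,w[3]])
        d=np.array(w[:3])-cur[:3]
        sh=R.inv().apply(d)/300; tn=(R.inv()*R2).as_rotvec()/(np.pi/2)
        print(np.round(w,2),'->',np.round(sh,3),np.round(tn,3),'rows',int(max(np.ceil(np.linalg.norm(d)/41.7),np.ceil(np.degrees(np.linalg.norm(tn*np.pi/2))/7.16))+1))
        cur=list(w);R=R2
E
python3 - <<'E'
from h import *
ps=-1.795
t=W((0,-57.3,0))
plan([(280,-420,345,-1.55),(420,-200,345,ps),(t[0],t[1],345,ps),(t[0],t[1],302,ps)])
E
```

```text
t 1.1 cur [ 159.97 -604.2   195.36   -1.31] F [-0.4  0.2 -0.4] open 1.003
[ 280.   -420.    345.     -1.55] -> [-0.491 -0.544 -0.499] [ 0.    -0.     0.152] rows 8
[ 420.  -200.   345.    -1.8] -> [-0.723 -0.482 -0.   ] [ 0.    -0.     0.156] rows 8
[544.17 -28.97 345.    -1.8 ] -> [-0.648 -0.277 -0.   ] [0. 0. 0.] rows 7
[544.17 -28.97 302.    -1.8 ] -> [ 0.    -0.     0.143] [0. 0. 0.] rows 3
```

Call:
{"method": "send_rows", "body": {"moves": [[[-0.491, -0.544, -0.499, 0, 0, 0.152], [-0.491, -0.544, -0.499, 0, 0, 0.152], [-0.491, -0.544, -0.499, 0, 0, 0.152], [-0.491, -0.544, -0.499, 0, 0, 0.152], [-0.491, -0.544, -0.499, 0, 0, 0.152], [-0.491, -0.544, -0.499, 0, 0, 0.152], [-0.491, -0.544, -0.499, 0, 0, 0.152], [-0.491, -0.544, -0.499, 0, 0, 0.152], [-0.491, -0.544, -0.499, 0, 0, 0.152]]], "grip": -1}}

```text
t: 1.8
eef_pos: [280.2, -420.1, 345.0]
tcp_rot: [-3.141, -0.001, -1.549]
ft_force: [-0.2, 0.2, -0.3]
opening: 0.999
```

Call:
{"method": "send_rows", "body": {"moves": [[[-0.723, -0.482, 0, 0, 0, 0.156], [-0.723, -0.482, 0, 0, 0, 0.156], [-0.723, -0.482, 0, 0, 0, 0.156], [-0.723, -0.482, 0, 0, 0, 0.156], [-0.723, -0.482, 0, 0, 0, 0.156], [-0.723, -0.482, 0, 0, 0, 0.156], [-0.723, -0.482, 0, 0, 0, 0.156], [-0.723, -0.482, 0, 0, 0, 0.156], [-0.723, -0.482, 0, 0, 0, 0.156]]]}}

```text
t: 2.55
eef_pos: [420.3, -200.8, 343.7]
tcp_rot: [3.139, 0.0, -1.795]
ft_force: [-0.3, -0.2, 0.4]
opening: 0.997
```

Call:
{"method": "send_rows", "body": {"moves": [[[-0.648, -0.277, 0, 0, 0, 0], [-0.648, -0.277, 0, 0, 0, 0], [-0.648, -0.277, 0, 0, 0, 0], [-0.648, -0.277, 0, 0, 0, 0], [-0.648, -0.277, 0, 0, 0, 0], [-0.648, -0.277, 0, 0, 0, 0], [-0.648, -0.277, 0, 0, 0, 0], [-0.648, -0.277, 0, 0, 0, 0], [-0.648, -0.277, 0, 0, 0, 0], [-0.648, -0.277, 0, 0, 0, 0]]]}}

```text
t: 3.38
eef_pos: [544.1, -31.1, 345.0]
tcp_rot: [-3.142, -0.0, -1.798]
ft_force: [-0.6, 0.4, 0.0]
opening: 1.002
```

Now lower onto the tab.

Call:
{"method": "send_rows", "body": {"moves": [[[0, 0, 0.03, 0, 0, 0], [0, 0, 0.06, 0, 0, 0], [0, 0, 0.09, 0, 0, 0], [0, 0, 0.12, 0, 0, 0], [0, 0, 0.14, 0, 0, 0], [0, 0, 0.14, 0, 0, 0], [0, 0, 0.14, 0, 0, 0]]]}}

```text
t: 3.97
eef_pos: [544.6, -29.3, 302.7]
tcp_rot: [3.141, -0.0, -1.796]
ft_force: [0.4, 0.1, -0.0]
opening: 1.001
```

```bash
python3 - <<'E'
from h import *
s=cam('scene');t=cam('top')
b=s['image'][:,:,::-1][110:235,240:390];a=t['image'][:,:,::-1][140:240,260:380]
B=cv2.resize(b,(600,500),interpolation=cv2.INTER_CUBIC);cv2.imwrite('pics/c4.png',B)
print(env.state()['ft_force'])
E
```

```text
[0.18701761 0.31956937 0.44933214]
```

View pics/c4.png

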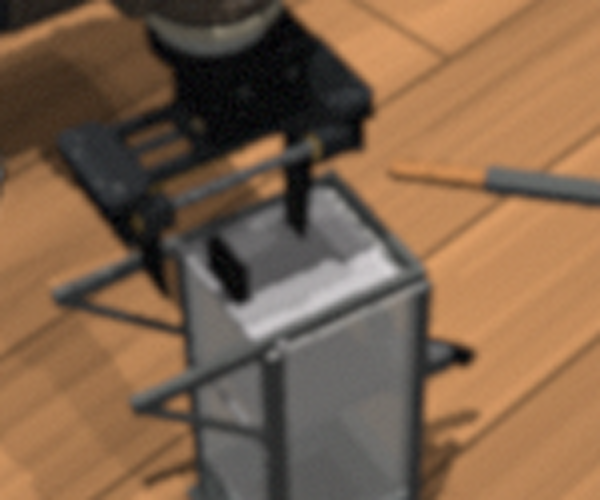

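The fingers straddle the tab, which is at about (230,268) in the crop, and no force is showing. Closing.

Call:
{"method": "send_rows", "body": {"moves": [[[0, 0, 0, 0, 0, 0], [0, 0, 0, 0, 0, 0], [0, 0, 0, 0, 0, 0], [0, 0, 0, 0, 0, 0], [0, 0, 0, 0, 0, 0], [0, 0, 0, 0, 0, 0], [0, 0, 0, 0, 0, 0], [0, 0, 0, 0, 0, 0], [0, 0, 0, 0, 0, 0], [0, 0, 0, 0, 0, 0], [0, 0, 0, 0, 0, 0], [0, 0, 0, 0, 0, 0]]], "grip": 1}}

```text
t: 5.07
eef_pos: [544.6, -29.3, 303.0]
tcp_rot: [-3.142, -0.0, -1.796]
ft_force: [-0.0, -0.3, 0.6]
opening: 0.217
```

Call:
{"method": "send_rows", "body": {"moves": [[[0, 0, 0, 0, 0, 0], [0, 0, 0, 0, 0, 0], [0, 0, 0, 0, 0, 0], [0, 0, 0, 0, 0, 0], [0, 0, 0, 0, 0, 0], [0, 0, 0, 0, 0, 0]]], "grip": 1}}

```text
t: 5.57
eef_pos: [544.7, -29.1, 303.0]
tcp_rot: [-3.142, 0.0, -1.796]
ft_force: [0.6, 3.7, -0.1]
opening: 0.113
```

Call:
{"method": "send_rows", "body": {"moves": [[[0.03, 0, 0, 0, 0, 0], [0.06, 0, 0, 0, 0, 0], [0.09, 0, 0, 0, 0, 0], [0.12, 0, 0, 0, 0, 0], [0.15, 0, 0, 0, 0, 0], [0.18, 0, 0, 0, 0, 0], [0.21, 0, 0, 0, 0, 0], [0.24, 0, 0, 0, 0, 0], [0.262, 0, 0, 0, 0, 0], [0.267, 0, 0, 0, 0, 0], [0.267, 0, 0, 0, 0, 0]]]}}

```text
t: 6.48
eef_pos: [527.4, -106.6, 303.0]
tcp_rot: [-3.141, 0.003, -1.796]
ft_force: [6.0, 9.6, -0.2]
opening: 0.113
```

Call:
{"method": "send_rows", "body": {"moves": [[[0, 0, 0, 0, 0, 0], [0, 0, 0, 0, 0, 0], [0, 0, 0, 0, 0, 0], [0, 0, 0, 0, 0, 0], [0, 0, 0, 0, 0, 0], [0, 0, 0, 0, 0, 0], [0, 0, -0.04, 0, 0, 0], [0, 0, -0.1, 0, 0, 0], [0, 0, -0.2, 0, 0, 0], [0, 0, -0.2, 0, 0, 0], [0, 0, -0.2, 0, 0, 0]]], "grip": -1}}

```text
t: 7.4
eef_pos: [527.1, -107.6, 364.2]
tcp_rot: [-3.139, -0.001, -1.796]
ft_force: [0.3, 0.4, -0.3]
opening: 0.829
```

```bash
python3 - <<'E'
from h import *
plan([(517.6,-190,345,-1.795),(490,-260,250,-1.795),(502,-231.7,100,np.radians(-66)),(502,-231.7,11,np.radians(-66))])
E
```

```text
t 7.4 cur [ 527.06 -107.57  364.18   -1.8 ] F [ 0.3  0.4 -0.3] open 0.829
[ 517.6 -190.   345.    -1.8] -> [ 0.275 -0.03   0.064] [-0.002 -0.    -0.001] rows 4
[ 490.  -260.   250.    -1.8] -> [0.248 0.038 0.317] [0. 0. 0.] rows 4
[ 502.   -231.7   100.     -1.15] -> [-0.101 -0.018  0.5  ] [ 0.     0.    -0.409] rows 7
[ 502.   -231.7    11.     -1.15] -> [ 0.    -0.     0.297] [0. 0. 0.] rows 4
```

Call:
{"method": "send_rows", "body": {"moves": [[[0.275, -0.03, 0.064, 0, 0, 0], [0.275, -0.03, 0.064, 0, 0, 0], [0.275, -0.03, 0.064, 0, 0, 0], [0.523, 0.008, 0.381, 0, 0, -0.13], [0.523, 0.008, 0.381, 0, 0, -0.2], [0.523, 0.008, 0.381, 0, 0, -0.3], [0.523, 0.008, 0.381, 0, 0, -0.41], [0.523, 0.008, 0.381, 0, 0, -0.41], [0.523, 0.008, 0.381, 0, 0, -0.41], [0.523, 0.008, 0.381, 0, 0, -0.41]]]}}

```text
t: 8.23
eef_pos: [489.2, -259.6, 248.1]
tcp_rot: [3.141, 0.001, -1.154]
ft_force: [0.4, 0.6, -0.1]
opening: 1.004
```

```bash
python3 - <<'E'
from h import *
t=cam('top');s=cam('scene')
a=t['image'][:,:,::-1][155:275,265:455]
A=cv2.resize(a,(798,504),interpolation=cv2.INTER_CUBIC);cv2.imwrite('pics/c5.png',A)
r=env.look_for('top','nut1');print([(np.round(x['xy']),round(x['confidence'],2),np.round(onz(t,x['xy'],11)[:2])) for x in r])
r=env.look_for('scene','nut1');print([(np.round(x['xy']),round(x['confidence'],2),np.round(onz(s,x['xy'],11)[:2])) for x in r])
plan([(502,-231.7,100,np.radians(-66)),(502,-231.7,11,np.radians(-66))])
E
```

```text
[(array([402., 256.]), 0.67, array([ 422., -240.])), (array([312., 197.]), 0.62, array([604.,  39.])), (array([435., 197.]), 0.52, array([ 610., -351.]))]
[(array([226., 330.]), 0.76, array([ 605., -358.])), (array([241., 275.]), 0.66, array([ 497., -225.])), (array([223., 256.]), 0.64, array([ 407., -222.])), (array([207., 304.]), 0.54, array([ 507., -351.])), (array([190., 280.]), 0.48, array([ 408., -340.])), (array([423., 179.]), 0.28, array([637., 466.]))]
t 8.4 cur [ 489.54 -259.52  248.84   -1.15] F [ 0.1 -1.2  0.5] open 1.001
[ 502.   -231.7   100.     -1.15] -> [-0.068 -0.075  0.496] [-0.    -0.    -0.001] rows 5
[ 502.   -231.7    11.     -1.15] -> [ 0.    -0.     0.297] [0. 0. 0.] rows 4
```

View pics/c5.png

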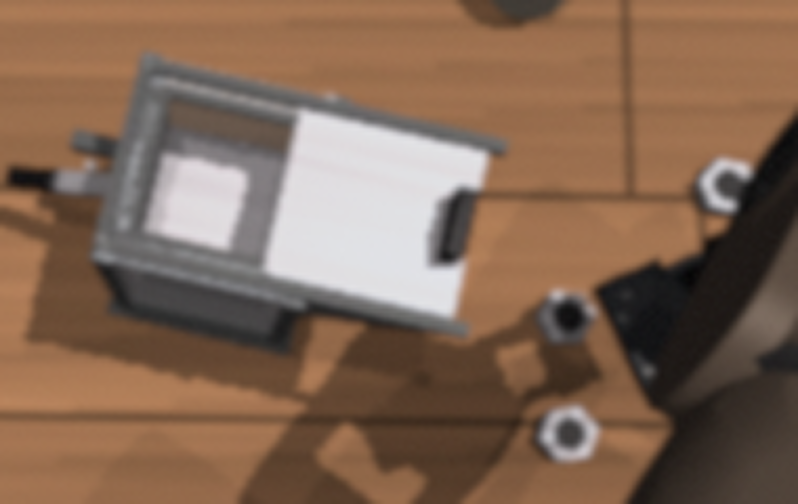

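The shutter is fully open, with its plate edge at about (300,110)–(265,270) in the crop. The port centre is at about (217,175). I'll convert that and then pick nut C.

```bash
python3 - <<'E'
from h import *
t=cam('top')
P=onz(t,(265+217.5/4.2-.5,155+175.5/4.2-.5),287);print('port',P)
d=P[:2]-HP[:2];c,n=np.cos(HP[2]),np.sin(HP[2]);print('local',c*d[0]+n*d[1],-n*d[0]+c*d[1])
E
```

```text
port [556.87884438  27.29717612 287.        ]
local -0.10885239050426718 0.38255402763898555
```

Call:
{"method": "send_rows", "body": {"moves": [[[-0.068, -0.075, 0.496, 0, 0, 0], [-0.068, -0.075, 0.496, 0, 0, 0], [-0.068, -0.075, 0.496, 0, 0, 0], [-0.068, -0.075, 0.496, 0, 0, 0], [-0.068, -0.075, 0.496, 0, 0, 0], [-0.068, -0.075, 0.6, 0, 0, 0], [-0.068, -0.075, 0.7, 0, 0, 0], [-0.068, -0.075, 0.78, 0, 0, 0], [-0.068, -0.075, 0.79, 0, 0, 0], [-0.068, -0.075, 0.79, 0, 0, 0]]]}}

```text
t: 9.32
eef_pos: [501.9, -232.4, 12.3]
tcp_rot: [3.141, 0.0, -1.152]
ft_force: [0.1, 0.0, 1.1]
opening: 0.998
```

Call:
{"method": "send_rows", "body": {"moves": [[[0, 0, 0, 0, 0, 0], [0, 0, 0, 0, 0, 0], [0, 0, 0, 0, 0, 0], [0, 0, 0, 0, 0, 0], [0, 0, 0, 0, 0, 0], [0, 0, 0, 0, 0, 0], [0, 0, 0, 0, 0, 0], [0, 0, 0, 0, 0, 0], [0, 0, 0, 0, 0, 0], [0, 0, 0, 0, 0, 0], [0, 0, 0, 0, 0, 0], [0, 0, 0, 0, 0, 0]]], "grip": 1}}

```text
t: 10.32
eef_pos: [501.7, -232.0, 11.7]
tcp_rot: [3.141, 0.0, -1.152]
ft_force: [-0.9, -0.0, -0.2]
opening: 0.216
```

```bash
python3 - <<'E'
from h import *
s=cam('scene');t=cam('top')
b=s['image'][:,:,::-1][220:340,160:300];B=cv2.resize(b,(700,600),interpolation=cv2.INTER_CUBIC);cv2.imwrite('pics/c6.png',B)
print(env.state()['opening'],env.state()['ft_force'])
r=env.look_for('top','nut1');print([(np.round(x['xy']),round(x['confidence'],2),np.round(onz(t,x['xy'],11)[:2])) for x in r])
r=env.look_for('scene','nut1');print([(np.round(x['xy']),round(x['confidence'],2),np.round(onz(s,x['xy'],11)[:2])) for x in r])
E
```

```text
0.12893381155404396 [-0.36656439 -0.13213776  0.25974004]
[]
[(array([225., 331.]), 0.75, array([ 607., -363.])), (array([241., 280.]), 0.54, array([ 511., -236.])), (array([190., 282.]), 0.54, array([ 413., -346.])), (array([205., 306.]), 0.49, array([ 507., -358.]))]
```

View pics/c6.png

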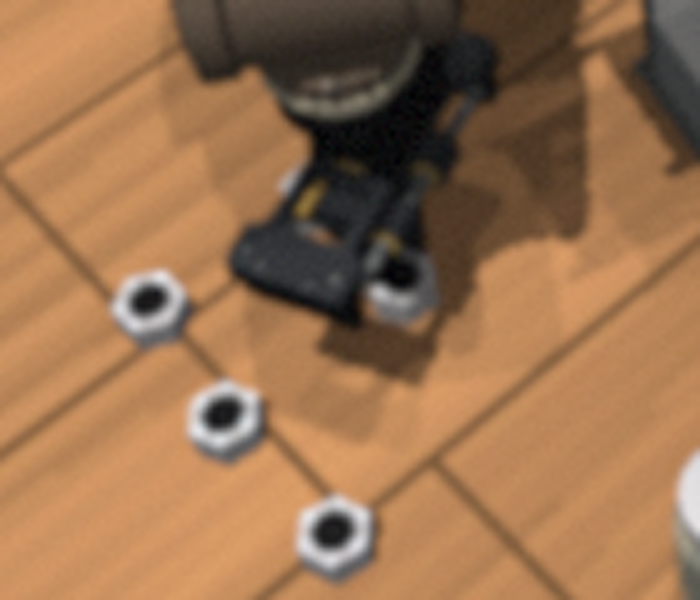

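```bash
python3 - <<'E'
from h import *
s=cam('scene')
e=env.state()['eef_pos'];print(e,env.state()['opening'],'tcp px',proj(s,e),'tip',proj(s,np.array(e)-[0,0,8]))
for uv in [(400,275),(225,410),(150,300),(335,530)]: print(onz(s,(160+(uv[0]+.5)/5-.5,220+(uv[1]+.5)/5-.5),22))
E
```

```text
[ 501.71087634 -232.04417894   11.73412586] 0.024322422923402275 tcp px [239.95774359 277.03030818] tip [240.35095704 278.4713507 ]
[ 500.52365387 -230.57267707   22.        ]
[ 501.16956323 -352.59088573   22.        ]
[ 412.55592221 -342.54426161   22.        ]
[ 601.43669004 -352.12039039   22.        ]
```

The TCP projects right onto the nut, yet the jaws closed fully. I'll lift and look again.

Call:
{"method": "send_rows", "body": {"moves": [[[0, 0, -0.05, 0, 0, 0], [0, 0, -0.1, 0, 0, 0], [0, 0, -0.15, 0, 0, 0], [0, 0, -0.2, 0, 0, 0], [0, 0, -0.25, 0, 0, 0], [0, 0, -0.3, 0, 0, 0], [0, 0, -0.3, 0, 0, 0]]]}}

```text
t: 11.15
eef_pos: [502.7, -232.6, 104.2]
tcp_rot: [-3.139, -0.003, -1.152]
ft_force: [0.7, -0.2, 0.0]
opening: 0.004
```

```bash
python3 - <<'E'
from h import *
s=cam('scene')
b=s['image'][:,:,::-1][200:320,160:300];B=cv2.resize(b,(700,600),interpolation=cv2.INTER_CUBIC);cv2.imwrite('pics/c7.png',B)
e=env.state();print(e['eef_pos'],e['opening'],e['ft_force'],'tcp px',(proj(s,e['eef_pos'])-[160,200])*5)
E
```

```text
[ 502.19984928 -232.32662671  102.76120394] 0.00501648016381279 [ 0.01982334 -0.12792881  0.26831853] tcp px [376.18084105 298.98182995]
```

View pics/c7.png

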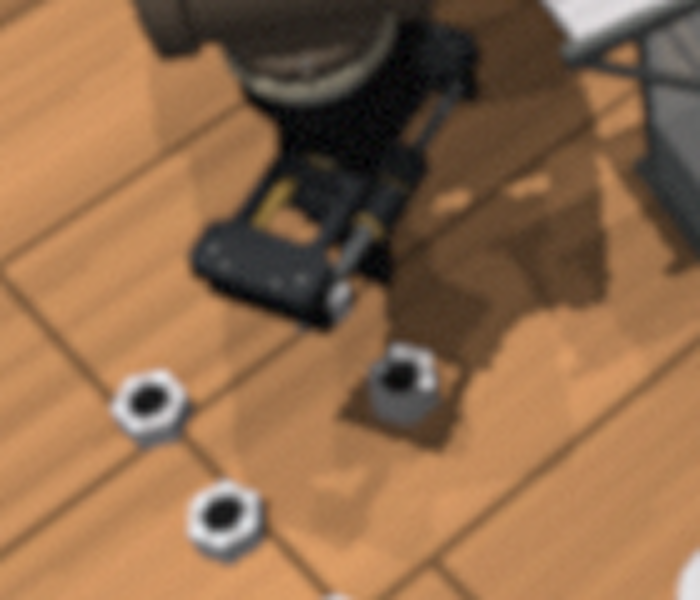

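The image suggests the fingertips sit about 20 mm above where they should be, so they passed over the nut. I'll open and probe downward step by step.

Call:
{"method": "send_rows", "body": {"moves": [[[0, 0, 0, 0, 0, 0], [0, 0, 0, 0, 0, 0], [0, 0, 0, 0, 0, 0], [0, 0, 0, 0, 0, 0], [0, 0, 0, 0, 0, 0], [0, 0, 0, 0, 0, 0], [0, 0, 0, 0, 0, 0], [0, 0, 0, 0, 0, 0], [0, 0, 0, 0, 0, 0], [0, 0, 0, 0, 0, 0], [0, 0, 0, 0, 0, 0], [0, 0, 0, 0, 0, 0]]], "grip": -1}}

```text
t: 12.2
eef_pos: [501.7, -232.0, 101.8]
tcp_rot: [-3.142, -0.0, -1.152]
ft_force: [0.4, 0.2, -0.6]
opening: 0.787
```

Call:
{"method": "send_rows", "body": {"moves": [[[0, 0, 0.08, 0, 0, 0], [0, 0, 0.16, 0, 0, 0], [0, 0, 0.24, 0, 0, 0], [0, 0, 0.29, 0, 0, 0], [0, 0, 0.31, 0, 0, 0], [0, 0, 0.315, 0, 0, 0], [0, 0, 0.315, 0, 0, 0], [0, 0, 0.315, 0, 0, 0]]]}}

```text
t: 12.87
eef_pos: [502.1, -232.3, 8.1]
tcp_rot: [-3.141, -0.001, -1.152]
ft_force: [-0.4, -0.2, 0.8]
opening: 0.996
```

Call:
{"method": "send_rows", "body": {"moves": [[[0, 0, 0.003, 0, 0, 0], [0, 0, 0.006, 0, 0, 0], [0, 0, 0.01, 0, 0, 0], [0, 0, 0.01, 0, 0, 0], [0, 0, 0.01, 0, 0, 0]]]}}

```text
t: 13.28
eef_pos: [501.7, -232.0, 4.3]
tcp_rot: [-3.142, -0.0, -1.152]
ft_force: [-0.5, -0.1, -0.2]
opening: 0.997
```

```bash
python3 - <<'E'
from h import *
s=cam('scene')
b=s['image'][:,:,::-1][230:310,195:295];B=cv2.resize(b,(750,600),interpolation=cv2.INTER_CUBIC);cv2.imwrite('pics/c8.png',B)
e=env.state();p=np.array(e['eef_pos']);print(p,e['opening'],e['ft_force'],'tcp px',(proj(s,p)-[195,230])*7.5)
j=np.array([np.cos(-1.152),np.sin(-1.152),0])
for k in (-1,1): print('tip',(proj(s,p+k*47.5*j-[0,0,8])-[195,230])*7.5)
E
```

```text
[ 501.71982536 -232.07918771    4.3349057 ] 1.000590863184425 [-0.3718022   0.05387377 -0.50395555] tcp px [339.85429965 362.79622506]
tip [399.25452661 277.05208573]
tip [283.73252868 474.35906346]
```

View pics/c8.png

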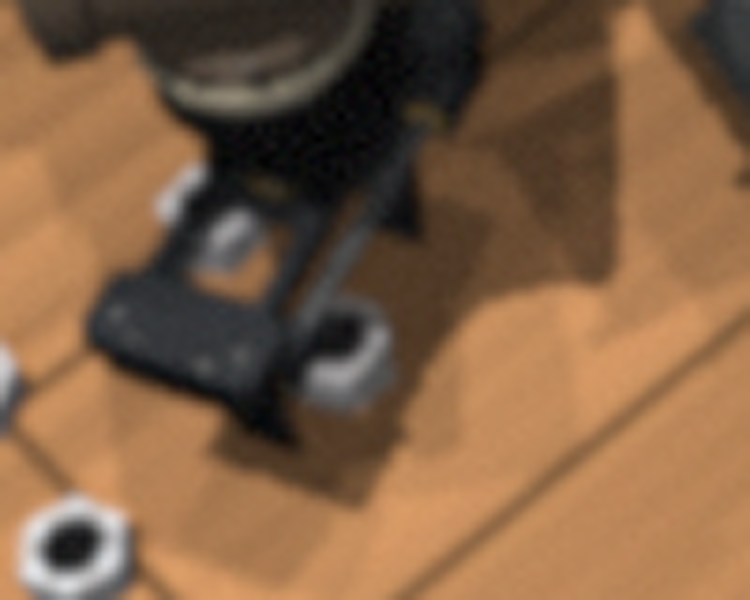

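The tips still appear about 20–25 mm high, and there is no contact at TCP z=4. I'll keep probing.

Call:
{"method": "send_rows", "body": {"moves": [[[0, 0, 0.005, 0, 0, 0], [0, 0, 0.01, 0, 0, 0], [0, 0, 0.013, 0, 0, 0], [0, 0, 0.013, 0, 0, 0]]]}}

```text
t: 13.67
eef_pos: [501.6, -232.0, 0.0]
tcp_rot: [3.141, 0.0, -1.152]
ft_force: [-0.2, 0.8, 0.1]
opening: 1.002
```

Call:
{"method": "send_rows", "body": {"moves": [[[0, 0, 0.005, 0, 0, 0], [0, 0, 0.01, 0, 0, 0], [0, 0, 0.01, 0, 0, 0]]]}}

```text
t: 13.92
eef_pos: [501.6, -232.0, -3.0]
tcp_rot: [3.141, 0.0, -1.152]
ft_force: [-0.2, 1.0, -0.2]
opening: 0.999
```

Call:
{"method": "send_rows", "body": {"moves": [[[0, 0, 0.005, 0, 0, 0], [0, 0, 0.01, 0, 0, 0], [0, 0, 0.01, 0, 0, 0]]]}}

```text
t: 14.17
eef_pos: [501.6, -232.0, -6.0]
tcp_rot: [3.141, 0.0, -1.152]
ft_force: [0.2, 0.6, 0.5]
opening: 0.999
```

Call:
{"method": "send_rows", "body": {"moves": [[[0, 0, 0.005, 0, 0, 0], [0, 0, 0.01, 0, 0, 0], [0, 0, 0.01, 0, 0, 0]]]}}

```text
t: 14.42
eef_pos: [501.6, -232.0, -8.9]
tcp_rot: [3.141, 0.0, -1.152]
ft_force: [0.8, 0.3, 0.0]
opening: 1.004
```

Call:
{"method": "send_rows", "body": {"moves": [[[0, 0, 0.005, 0, 0, 0], [0, 0, 0.008, 0, 0, 0], [0, 0, 0.008, 0, 0, 0]]]}}

```text
t: 14.67
eef_pos: [501.6, -232.0, -11.3]
tcp_rot: [3.141, 0.0, -1.152]
ft_force: [0.2, -0.6, 0.3]
opening: 0.999
```

```bash
python3 - <<'E'
from h import *
s=cam('scene')
b=s['image'][:,:,::-1][230:310,195:295];B=cv2.resize(b,(750,600),interpolation=cv2.INTER_CUBIC);cv2.imwrite('pics/c9.png',B)
e=env.state();p=np.array(e['eef_pos']);print(p,e['opening'],e['ft_force'])
j=np.array([np.cos(-1.152),np.sin(-1.152),0])
for z in (0,10): print([((proj(s,[*(p+k*54*j)[:2],z])-[195,230])*7.5).round() for k in (-1,1)])
E
```

```text
[ 501.63545739 -232.01005222  -11.1731064 ] 0.9997321752578437 [-0.7063551  -0.3480333   0.46715378]
[array([406., 259.]), array([274., 483.])]
[array([402., 245.]), array([270., 470.])]
```

View pics/c9.png

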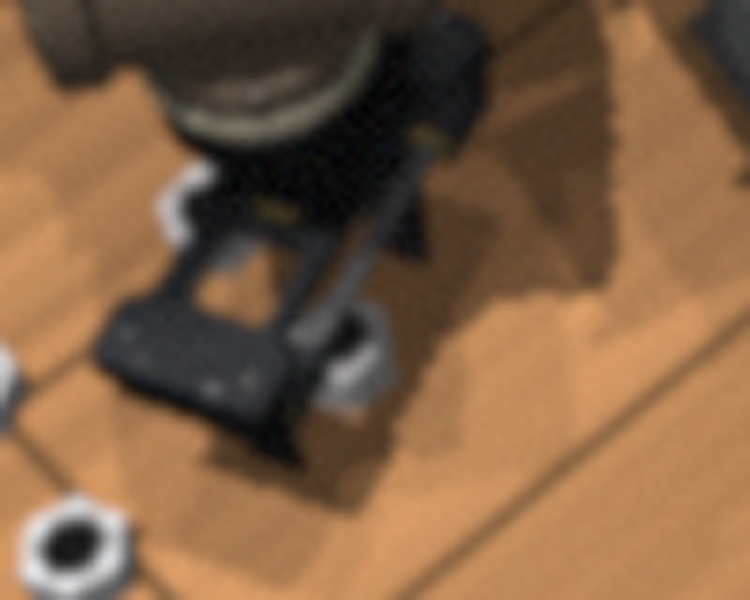

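The tips are now near the bench, at (300,466) and (420,255), with the nut between them. Closing here.

Call:
{"method": "send_rows", "body": {"moves": [[[0, 0, 0, 0, 0, 0], [0, 0, 0, 0, 0, 0], [0, 0, 0, 0, 0, 0], [0, 0, 0, 0, 0, 0], [0, 0, 0, 0, 0, 0], [0, 0, 0, 0, 0, 0], [0, 0, 0, 0, 0, 0], [0, 0, 0, 0, 0, 0], [0, 0, 0, 0, 0, 0], [0, 0, 0, 0, 0, 0], [0, 0, 0, 0, 0, 0], [0, 0, 0, 0, 0, 0]]], "grip": 1}}

```text
t: 15.72
eef_pos: [501.7, -232.0, -11.1]
tcp_rot: [-3.142, -0.0, -1.152]
ft_force: [-0.5, 0.6, 0.2]
opening: 0.385
```

Call:
{"method": "send_rows", "body": {"moves": [[[0, 0, 0, 0, 0, 0], [0, 0, 0, 0, 0, 0]]], "grip": 1}}

```text
t: 15.88
eef_pos: [501.7, -232.0, -11.1]
tcp_rot: [3.142, -0.0, -1.152]
ft_force: [0.0, -0.1, 0.4]
opening: 0.381
```

```bash
python3 - <<'E'
from h import *
p=W((0,8,0));a=-1.795
print(env.state()['joints'])
plan([(501.6,-232,90,-1.152),(515,-180,330,-1.5),(p[0],p[1],330,a),(p[0],p[1],288,a)])
E
```

```text
[-5.52706191e-01  6.81366368e-01  1.90727324e+00 -1.45359592e-04
  5.52892920e-01  5.99205320e-01]
t 15.9 cur [ 501.67 -232.05  -11.08   -1.15] F [ 0.  -0.1  0.4] open 0.381
[ 501.6  -232.     90.     -1.15] -> [-0.     0.    -0.337] [ 0. -0.  0.] rows 4
[ 515.  -180.   330.    -1.5] -> [-0.14  -0.111 -0.8  ] [ 0.    -0.     0.222] rows 7
[558.68  34.7  330.    -1.8 ] -> [-0.704 -0.196 -0.   ] [ 0.    -0.     0.188] rows 7
[558.68  34.7  288.    -1.8 ] -> [ 0.   -0.    0.14] [0. 0. 0.] rows 3
```

Gripped: opening 0.38 is 36 mm. On this scale the nut's bottom is at about TCP z + 11. Now carry it to the port.

Call:
{"method": "send_rows", "body": {"moves": [[[0, 0, -0.1, 0, 0, 0], [0, 0, -0.2, 0, 0, 0], [0, 0, -0.337, 0, 0, 0], [0, 0, -0.45, 0, 0, 0], [0, 0, -0.6, 0, 0, 0], [-0.05, -0.03, -0.75, 0, 0, 0.05], [-0.1, -0.07, -0.9, 0, 0, 0.12], [-0.14, -0.11, -1, 0, 0, 0.18], [-0.14, -0.11, -1, 0, 0, 0.222], [-0.14, -0.11, -1, 0, 0, 0.222], [-0.14, -0.11, -1, 0, 0, 0.222]]]}}

```text
t: 16.8
eef_pos: [514.4, -180.0, 288.5]
tcp_rot: [3.141, -0.0, -1.498]
ft_force: [-0.1, -0.7, -2.0]
opening: 0.385
```

```bash
python3 - <<'E'
from h import *
p=W((0,8,0));a=-1.795
plan([(p[0],p[1],335,a),(p[0],p[1],283,a)])
plan([(p[0],p[1],335,a),(p[0],p[1],283,a)],start=(515,-180,335,-1.5))
E
```

```text
t 16.8 cur [ 514.41 -179.97  288.5    -1.5 ] F [-0.1 -0.7 -2. ] open 0.385
[558.68  34.7  335.    -1.8 ] -> [-0.703 -0.2   -0.155] [ 0.    -0.     0.189] rows 7
[558.68  34.7  283.    -1.8 ] -> [ 0.    -0.     0.173] [0. 0. 0.] rows 3
t 16.8 cur [ 515.  -180.   335.    -1.5] F [-0.1 -0.7 -2. ] open 0.385
[558.68  34.7  335.    -1.8 ] -> [-0.704 -0.196 -0.   ] [ 0.    -0.     0.188] rows 7
[558.68  34.7  283.    -1.8 ] -> [ 0.    -0.     0.173] [0. 0. 0.] rows 3
```

Call:
{"method": "send_rows", "body": {"moves": [[[0, 0, -0.1, 0, 0, 0], [0, 0, -0.155, 0, 0, 0.04], [-0.12, -0.034, -0.155, 0, 0, 0.08], [-0.24, -0.068, -0.155, 0, 0, 0.12], [-0.36, -0.1, -0.155, 0, 0, 0.16], [-0.48, -0.137, -0.155, 0, 0, 0.189], [-0.6, -0.171, -0.155, 0, 0, 0.189], [-0.68, -0.194, -0.155, 0, 0, 0.189], [-0.703, -0.2, -0.155, 0, 0, 0.189], [-0.703, -0.2, -0.155, 0, 0, 0.189], [-0.703, -0.2, -0.155, 0, 0, 0.189]]]}}

```text
t: 17.72
eef_pos: [559.5, 33.5, 334.0]
tcp_rot: [3.139, -0.001, -1.796]
ft_force: [-1.1, -0.4, -1.3]
opening: 0.383
```

Call:
{"method": "send_rows", "body": {"moves": [[[0, 0, 0.05, 0, 0, 0], [0, 0, 0.1, 0, 0, 0], [0, 0, 0.15, 0, 0, 0], [0, 0, 0.173, 0, 0, 0], [0, 0, 0.173, 0, 0, 0], [0, 0, 0.173, 0, 0, 0]]]}}

```text
t: 18.22
eef_pos: [559.8, 33.3, 283.6]
tcp_rot: [3.141, -0.0, -1.798]
ft_force: [0.4, -0.0, -0.4]
opening: 0.384
```

Call:
{"method": "send_rows", "body": {"moves": [[[0, 0, 0, 0, 0, 0], [0, 0, 0, 0, 0, 0], [0, 0, 0, 0, 0, 0], [0, 0, 0, 0, 0, 0], [0, 0, 0, 0, 0, 0], [0, 0, -0.06, 0, 0, 0], [0, 0, -0.14, 0, 0, 0], [0, 0, -0.2, 0, 0, 0], [0, 0, -0.2, 0, 0, 0]]], "grip": -0.4}}

```text
t: 18.97
eef_pos: [560.8, 34.4, 347.2]
tcp_rot: [-3.136, 0.001, -1.797]
ft_force: [0.2, -0.1, 0.1]
opening: 0.701
```

```bash
python3 - <<'E'
from h import *
s=cam('scene');t=cam('top')
b=s['image'][:,:,::-1][100:240,230:390];B=cv2.resize(b,(686,600),interpolation=cv2.INTER_CUBIC);cv2.imwrite('pics/c10.png',B)
for n,c in (('top',t),('scene',s)):
  r=env.look_for(n,'nut1');print(n,[(np.round(x['xy']),round(x['confidence'],2),np.round(onz(c,x['xy'],11)[:2])) for x in r])
a=np.radians(-72)
plan([(520,-200,335,-1.5),(503.5,-355.4,60,a),(503.5,-355.4,-13,a)])
E
```

```text
top [(array([435., 261.]), 0.68, array([ 409., -341.]))]
scene [(array([208., 302.]), 0.76, array([ 502., -345.])), (array([228., 329.]), 0.72, array([ 607., -354.])), (array([190., 282.]), 0.52, array([ 415., -344.])), (array([222., 256.]), 0.44, array([ 406., -225.]))]
t 19.2 cur [559.44  34.42 342.52  -1.8 ] F [-0.2 -0.5  0.1] open 0.703
[ 520.  -200.   335.    -1.5] -> [ 0.791 -0.047  0.025] [ 0.001 -0.    -0.189] rows 7
[ 503.5  -355.4    60.     -1.26] -> [0.513 0.092 0.917] [ 0.     0.    -0.155] rows 9
[ 503.5  -355.4   -13.     -1.26] -> [ 0.    -0.     0.243] [0. 0. 0.] rows 3
```

View pics/c10.png

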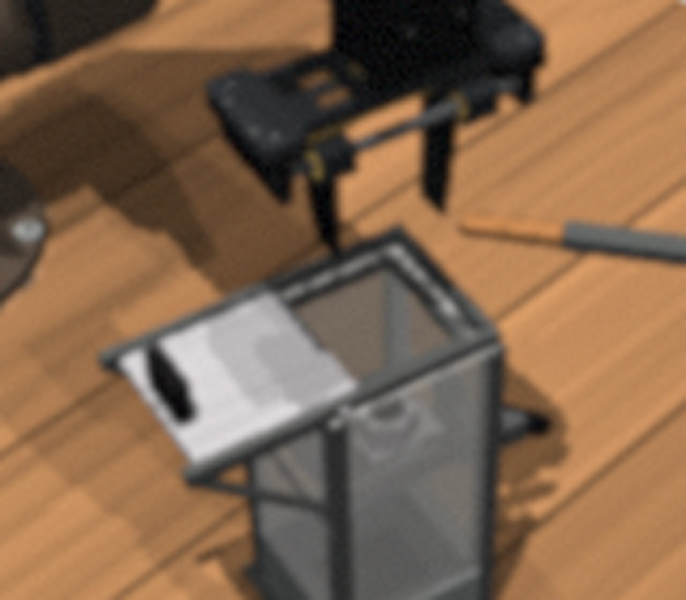

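The first nut is in the hopper, visible at (390,430) through the wall. Four remain on the bench. Next is nut B.

Call:
{"method": "send_rows", "body": {"moves": [[[0.2, -0.01, 0.025, 0, 0, -0.06], [0.4, -0.025, 0.025, 0, 0, -0.12], [0.6, -0.035, 0.025, 0, 0, -0.189], [0.791, -0.047, 0.025, 0, 0, -0.189], [0.791, -0.047, 0.025, 0, 0, -0.189], [0.791, -0.047, 0.025, 0, 0, -0.189], [0.791, -0.047, 0.025, 0, 0, -0.189], [0.791, -0.047, 0.025, 0, 0, -0.189], [0.791, -0.047, 0.025, 0, 0, -0.189]]], "grip": -1}}

```text
t: 19.92
eef_pos: [520.1, -199.6, 335.3]
tcp_rot: [3.141, 0.001, -1.501]
ft_force: [0.7, 0.5, -0.5]
opening: 1.004
```

Call:
{"method": "send_rows", "body": {"moves": [[[0.513, 0.092, 0.917, 0, 0, -0.155], [0.513, 0.092, 0.917, 0, 0, -0.155], [0.513, 0.092, 0.917, 0, 0, -0.155], [0.513, 0.092, 0.917, 0, 0, -0.155], [0.513, 0.092, 0.917, 0, 0, -0.155], [0.513, 0.092, 0.917, 0, 0, -0.155], [0.513, 0.092, 0.917, 0, 0, -0.155], [0.513, 0.092, 0.917, 0, 0, -0.155], [0.513, 0.092, 0.917, 0, 0, -0.155], [0.513, 0.092, 0.917, 0, 0, -0.155]]]}}

```text
t: 20.75
eef_pos: [503.6, -354.3, 60.2]
tcp_rot: [3.14, 0.002, -1.257]
ft_force: [0.2, 1.1, 0.7]
opening: 1.0
```

```bash
python3 - <<'E'
from h import *
s=cam('scene')
r=env.look_for('scene','nut1');print([(np.round(x['xy']),round(x['confidence'],2),np.round(onz(s,x['xy'],11)[:2])) for x in r])
a=np.radians(-72)
plan([(503.5,-355.4,-13,a)])
E
```

```text
[(array([206., 304.]), 0.66, array([ 503., -354.])), (array([225., 260.]), 0.58, array([ 422., -226.])), (array([225., 331.]), 0.48, array([ 605., -362.])), (array([186., 282.]), 0.45, array([ 404., -354.]))]
t 20.9 cur [ 504.56 -354.52   62.47   -1.26] F [-0.4 -0.1  0.7] open 0.998
[ 503.5  -355.4   -13.     -1.26] -> [0.001 0.005 0.252] [-0.001 -0.001  0.001] rows 3
```

Call:
{"method": "send_rows", "body": {"moves": [[[0, 0.003, 0.08, 0, 0, 0], [0, 0.003, 0.16, 0, 0, 0], [0, 0.003, 0.22, 0, 0, 0], [0, 0.003, 0.25, 0, 0, 0], [0, 0.003, 0.25, 0, 0, 0], [0, 0.003, 0.25, 0, 0, 0]]]}}

```text
t: 21.35
eef_pos: [503.4, -355.6, -12.7]
tcp_rot: [-3.141, -0.001, -1.256]
ft_force: [-0.6, 0.6, 1.0]
opening: 1.0
```

Call:
{"method": "send_rows", "body": {"moves": [[[0, 0, 0, 0, 0, 0], [0, 0, 0, 0, 0, 0], [0, 0, 0, 0, 0, 0], [0, 0, 0, 0, 0, 0], [0, 0, 0, 0, 0, 0], [0, 0, 0, 0, 0, 0], [0, 0, 0, 0, 0, 0], [0, 0, 0, 0, 0, 0], [0, 0, 0, 0, 0, 0], [0, 0, 0, 0, 0, 0], [0, 0, 0, 0, 0, 0], [0, 0, 0, 0, 0, 0]]], "grip": 1}}

```text
t: 22.35
eef_pos: [502.6, -355.8, -14.1]
tcp_rot: [3.142, -0.0, -1.257]
ft_force: [-0.6, -0.5, -1.6]
opening: 0.381
```

```bash
python3 - <<'E'
from h import *
p=W((-10,-7,0));a=-1.795
plan([(515,-180,280,-1.5),(p[0],p[1],335,a),(p[0],p[1],283,a)])
E
```

```text
t 22.4 cur [ 502.62 -355.84  -14.09   -1.26] F [-0.6 -0.5 -1.6] open 0.381
[ 515.  -180.   280.    -1.5] -> [-0.545 -0.22  -0.98 ] [-0.    -0.     0.155] rows 10
[545.59  22.3  335.    -1.8 ] -> [-0.665 -0.149 -0.183] [ 0.    -0.     0.188] rows 7
[545.59  22.3  283.    -1.8 ] -> [ 0.    -0.     0.173] [0. 0. 0.] rows 3
```

Call:
{"method": "send_rows", "body": {"moves": [[[0, 0, -0.12, 0, 0, 0], [0, 0, -0.24, 0, 0, 0], [-0.06, -0.024, -0.36, 0, 0, 0.02], [-0.12, -0.05, -0.48, 0, 0, 0.04], [-0.2, -0.08, -0.6, 0, 0, 0.06], [-0.28, -0.11, -0.72, 0, 0, 0.09], [-0.36, -0.145, -0.83, 0, 0, 0.12], [-0.44, -0.18, -0.92, 0, 0, 0.155], [-0.51, -0.206, -0.98, 0, 0, 0.155], [-0.545, -0.22, -0.98, 0, 0, 0.155], [-0.545, -0.22, -0.98, 0, 0, 0.155], [-0.545, -0.22, -0.98, 0, 0, 0.155]]]}}

```text
t: 23.35
eef_pos: [514.6, -179.7, 278.9]
tcp_rot: [3.14, 0.0, -1.499]
ft_force: [0.2, 0.0, -1.0]
opening: 0.379
```

Call:
{"method": "send_rows", "body": {"moves": [[[0, 0, -0.1, 0, 0, 0], [0, 0, -0.183, 0, 0, 0.04], [-0.12, -0.027, -0.183, 0, 0, 0.08], [-0.24, -0.054, -0.183, 0, 0, 0.12], [-0.36, -0.08, -0.183, 0, 0, 0.16], [-0.48, -0.107, -0.183, 0, 0, 0.188], [-0.58, -0.13, -0.183, 0, 0, 0.188], [-0.65, -0.146, -0.183, 0, 0, 0.188], [-0.665, -0.149, -0.183, 0, 0, 0.188], [-0.665, -0.149, -0.183, 0, 0, 0.188], [-0.665, -0.149, -0.183, 0, 0, 0.188]]]}}

```text
t: 24.27
eef_pos: [545.6, 21.0, 333.6]
tcp_rot: [3.14, -0.001, -1.796]
ft_force: [-0.1, -0.8, -0.4]
opening: 0.381
```

Call:
{"method": "send_rows", "body": {"moves": [[[0, 0, 0.05, 0, 0, 0], [0, 0, 0.1, 0, 0, 0], [0, 0, 0.15, 0, 0, 0], [0, 0, 0.178, 0, 0, 0], [0, 0, 0.178, 0, 0, 0], [0, 0, 0.178, 0, 0, 0]]]}}

```text
t: 24.77
eef_pos: [545.6, 21.3, 281.4]
tcp_rot: [3.141, -0.0, -1.797]
ft_force: [0.4, 0.4, -0.5]
opening: 0.379
```

Call:
{"method": "send_rows", "body": {"moves": [[[0, 0, 0, 0, 0, 0], [0, 0, 0, 0, 0, 0], [0, 0, 0, 0, 0, 0], [0, 0, 0, 0, 0, 0], [0, 0, 0, 0, 0, 0], [0, 0, -0.06, 0, 0, 0], [0, 0, -0.14, 0, 0, 0], [0, 0, -0.2, 0, 0, 0], [0, 0, -0.2, 0, 0, 0]]], "grip": -0.4}}

```text
t: 25.52
eef_pos: [546.5, 22.3, 345.1]
tcp_rot: [-3.136, 0.001, -1.796]
ft_force: [-0.0, 0.2, -0.9]
opening: 0.701
```

```bash
python3 - <<'E'
from h import *
s=cam('scene')
r=env.look_for('scene','nut1');print([(np.round(x['xy']),round(x['confidence'],2),np.round(onz(s,x['xy'],11)[:2])) for x in r])
a=np.radians(-72)
plan([(540,-200,335,-1.5),(601.6,-353.8,60,a),(601.6,-353.8,-13,a)])
p=W((11,-6,0))
plan([(540,-180,280,-1.5),(p[0],p[1],335,-1.795),(p[0],p[1],281,-1.795)],start=(601.6,-353.8,-13,a))
E
```

```text
[(array([222., 259.]), 0.72, array([ 415., -232.])), (array([228., 328.]), 0.55, array([ 604., -351.])), (array([180., 282.]), 0.53, array([ 393., -366.]))]
t 25.6 cur [545.52  22.33 341.6   -1.8 ] F [-0.6  1.2 -0.1] open 0.701
[ 540.  -200.   335.    -1.5] -> [ 0.727 -0.147  0.022] [-0.001 -0.    -0.188] rows 7
[ 601.6  -353.8    60.     -1.26] -> [ 0.526 -0.169  0.917] [ 0.     0.    -0.155] rows 9
[ 601.6  -353.8   -13.     -1.26] -> [ 0.    -0.     0.243] [0. 0. 0.] rows 3
t 25.6 cur [ 601.6  -353.8   -13.     -1.26] F [-0.6  1.2 -0.1] open 0.701
[ 540.  -180.   280.    -1.5] -> [-0.614  0.016 -0.977] [ 0.    -0.     0.155] rows 10
[566.29  18.61 335.    -1.8 ] -> [-0.654 -0.134 -0.183] [ 0.    -0.     0.188] rows 6
[566.29  18.61 281.    -1.8 ] -> [ 0.   -0.    0.18] [0. 0. 0.] rows 3
```

Call:
{"method": "send_rows", "body": {"moves": [[[0.18, -0.037, 0.022, 0, 0, -0.06], [0.36, -0.074, 0.022, 0, 0, -0.12], [0.54, -0.11, 0.022, 0, 0, -0.188], [0.727, -0.147, 0.022, 0, 0, -0.188], [0.727, -0.147, 0.022, 0, 0, -0.188], [0.727, -0.147, 0.022, 0, 0, -0.188], [0.727, -0.147, 0.022, 0, 0, -0.188], [0.727, -0.147, 0.022, 0, 0, -0.188], [0.727, -0.147, 0.022, 0, 0, -0.188]]], "grip": -1}}

```text
t: 26.37
eef_pos: [539.8, -199.0, 334.3]
tcp_rot: [3.141, 0.001, -1.5]
ft_force: [-0.3, 0.4, -0.2]
opening: 1.001
```

Call:
{"method": "send_rows", "body": {"moves": [[[0.526, -0.169, 0.917, 0, 0, -0.155], [0.526, -0.169, 0.917, 0, 0, -0.155], [0.526, -0.169, 0.917, 0, 0, -0.155], [0.526, -0.169, 0.917, 0, 0, -0.155], [0.526, -0.169, 0.917, 0, 0, -0.155], [0.526, -0.169, 0.917, 0, 0, -0.155], [0.526, -0.169, 0.917, 0, 0, -0.155], [0.526, -0.169, 0.917, 0, 0, -0.155], [0.526, -0.169, 0.917, 0, 0, -0.155], [0.526, -0.169, 0.917, 0, 0, -0.155], [0.526, -0.169, 0.917, 0, 0, -0.155]]]}}

```text
t: 27.28
eef_pos: [602.3, -352.6, 61.3]
tcp_rot: [-3.141, -0.001, -1.256]
ft_force: [-0.2, -0.1, 1.1]
opening: 1.001
```

Call:
{"method": "send_rows", "body": {"moves": [[[0, 0, 0.08, 0, 0, 0], [0, 0, 0.16, 0, 0, 0], [0, 0, 0.22, 0, 0, 0], [0, 0, 0.243, 0, 0, 0], [0, 0, 0.243, 0, 0, 0], [0, 0, 0.243, 0, 0, 0]]]}}

```text
t: 27.78
eef_pos: [602.4, -353.8, -11.1]
tcp_rot: [-3.14, -0.002, -1.256]
ft_force: [-0.5, 0.5, -0.3]
opening: 0.999
```

Call:
{"method": "send_rows", "body": {"moves": [[[0, 0, 0, 0, 0, 0], [0, 0, 0, 0, 0, 0], [0, 0, 0, 0, 0, 0], [0, 0, 0, 0, 0, 0], [0, 0, 0, 0, 0, 0], [0, 0, 0, 0, 0, 0], [0, 0, 0, 0, 0, 0], [0, 0, 0, 0, 0, 0], [0, 0, 0, 0, 0, 0], [0, 0, 0, 0, 0, 0], [0, 0, 0, 0, 0, 0], [0, 0, 0, 0, 0, 0]]], "grip": 1}}

```text
t: 28.78
eef_pos: [601.5, -354.1, -13.2]
tcp_rot: [3.142, -0.0, -1.257]
ft_force: [1.0, -0.4, 0.1]
opening: 0.376
```

Gripped. Carry it.

Call:
{"method": "send_rows", "body": {"moves": [[[0, 0, -0.12, 0, 0, 0], [0, 0, -0.24, 0, 0, 0], [-0.06, 0, -0.36, 0, 0, 0.02], [-0.12, 0, -0.48, 0, 0, 0.04], [-0.2, 0, -0.6, 0, 0, 0.06], [-0.28, 0, -0.72, 0, 0, 0.09], [-0.36, 0.01, -0.83, 0, 0, 0.12], [-0.44, 0.01, -0.92, 0, 0, 0.155], [-0.53, 0.016, -0.977, 0, 0, 0.155], [-0.614, 0.016, -0.977, 0, 0, 0.155], [-0.614, 0.016, -0.977, 0, 0, 0.155], [-0.614, 0.016, -0.977, 0, 0, 0.155]]]}}

```text
t: 29.78
eef_pos: [539.9, -179.5, 280.5]
tcp_rot: [-3.141, -0.001, -1.499]
ft_force: [0.4, -0.8, -1.6]
opening: 0.378
```

Call:
{"method": "send_rows", "body": {"moves": [[[0, 0, -0.1, 0, 0, 0], [0, 0, -0.183, 0, 0, 0.04], [-0.12, -0.025, -0.183, 0, 0, 0.08], [-0.24, -0.05, -0.183, 0, 0, 0.12], [-0.36, -0.074, -0.183, 0, 0, 0.16], [-0.48, -0.098, -0.183, 0, 0, 0.188], [-0.58, -0.119, -0.183, 0, 0, 0.188], [-0.64, -0.131, -0.183, 0, 0, 0.188], [-0.654, -0.134, -0.183, 0, 0, 0.188], [-0.654, -0.134, -0.183, 0, 0, 0.188], [-0.654, -0.134, -0.183, 0, 0, 0.188]]]}}

```text
t: 30.7
eef_pos: [566.7, 17.2, 334.2]
tcp_rot: [3.141, -0.001, -1.796]
ft_force: [0.5, -1.3, -1.2]
opening: 0.375
```

Call:
{"method": "send_rows", "body": {"moves": [[[0, 0, 0.05, 0, 0, 0], [0, 0, 0.1, 0, 0, 0], [0, 0, 0.15, 0, 0, 0], [0, 0, 0.178, 0, 0, 0], [0, 0, 0.178, 0, 0, 0], [0, 0, 0.178, 0, 0, 0]]]}}

```text
t: 31.2
eef_pos: [566.6, 17.3, 281.5]
tcp_rot: [3.141, -0.0, -1.797]
ft_force: [-0.3, -0.5, -0.7]
opening: 0.376
```

Call:
{"method": "send_rows", "body": {"moves": [[[0, 0, 0, 0, 0, 0], [0, 0, 0, 0, 0, 0], [0, 0, 0, 0, 0, 0], [0, 0, 0, 0, 0, 0], [0, 0, 0, 0, 0, 0], [0, 0, -0.06, 0, 0, 0], [0, 0, -0.14, 0, 0, 0], [0, 0, -0.2, 0, 0, 0], [0, 0, -0.2, 0, 0, 0]]], "grip": -0.4}}

```text
t: 31.95
eef_pos: [567.4, 18.3, 345.2]
tcp_rot: [-3.136, 0.001, -1.796]
ft_force: [0.5, -0.7, 0.3]
opening: 0.7
```

```bash
cat >> h.py <<'E'
from scipy.optimize import minimize
def hexmask(c,x,y,yaw,S=8):
    an=yaw+np.pi/6+np.arange(6)*np.pi/3
    P=np.array([proj(c,(x+20.8*np.cos(q),y+20.8*np.sin(q),z)) for q in an for z in (0,22)])
    o=P.mean(0).astype(int)-16
    m=np.zeros((32*S,32*S));cv2.fillPoly(m,[cv2.convexHull(np.round((P-o+.5)*S).astype(np.int32))],1.)
    return cv2.resize(m,(32,32),interpolation=cv2.INTER_AREA),o
def nutfit(c,q):
    def cost(v,yaw):
        m,o=hexmask(c,v[0],v[1],yaw);I=c['image'][o[1]:o[1]+32,o[0]:o[0]+32].astype(float)
        sat=(I.max(2)-I.min(2)).ravel();A=np.c_[m.ravel(),np.ones(1024)]
        return np.linalg.lstsq(A,sat,rcond=None)[1][0]/((sat-sat.mean())**2).sum()
    q=np.array(q[:2],float);L=[]
    for y in range(0,60,5):
        r=minimize(cost,q,args=(np.radians(y),),method='Nelder-Mead',options=dict(initial_simplex=[q,q+[6,0],q+[0,6]],maxiter=40))
        L.append((r.fun,y,*r.x))
    return np.round(min(L),2)
E
python3 - <<'E'
from h import *
s=cam('scene')
r=env.look_for('scene','nut1');L=[(np.round(x['xy']),round(x['confidence'],2),onz(s,x['xy'],11)[:2]) for x in r]
print(L)
for x in L[:4]: print(nutfit(s,x[2]))
E
```

```text
[(array([178., 282.]), 0.63, array([ 390.18216923, -368.36356969])), (array([222., 260.]), 0.52, array([ 415.74819571, -232.80644736]))]
[ 7.0000e-02  3.5000e+01  3.9403e+02 -3.6626e+02]
[ 5.0000e-02  1.5000e+01  4.1483e+02 -2.2927e+02]
```

Nut D was knocked to about (394,-366); nut E is unmoved. Next is E.

```bash
python3 - <<'E'
from h import *
a=np.radians(-105)
plan([(490,-200,335,a),(415,-229.5,60,a),(415,-229.5,-13,a)])
p=W((-10,9,0))
plan([(500,-190,280,a),(p[0],p[1],335,-1.795),(p[0],p[1],281,-1.795)],start=(415,-229.5,-13,a))
E
```

```text
t 32.0 cur [566.39  18.3  341.59  -1.8 ] F [-0.2 -0.3  0.2] open 0.699
[ 490.   -200.    335.     -1.83] -> [0.766 0.086 0.022] [-0.001  0.     0.024] rows 7
[ 415.   -229.5    60.     -1.83] -> [0.16  0.216 0.917] [0. 0. 0.] rows 8
[ 415.   -229.5   -13.     -1.83] -> [ 0.    -0.     0.243] [0. 0. 0.] rows 3
t 32.0 cur [ 415.   -229.5   -13.     -1.83] F [-0.2 -0.3  0.2] open 0.699
[ 500.   -190.    280.     -1.83] -> [-0.201 -0.24  -0.977] [0. 0. 0.] rows 9
[549.15  37.9  335.    -1.8 ] -> [-0.776  0.038 -0.183] [ 0.     0.    -0.024] rows 7
[549.15  37.9  281.    -1.8 ] -> [ 0.   -0.    0.18] [0. 0. 0.] rows 3
```

Call:
{"method": "send_rows", "body": {"moves": [[[0.19, 0.02, 0.022, 0, 0, 0.01], [0.38, 0.043, 0.022, 0, 0, 0.024], [0.57, 0.064, 0.022, 0, 0, 0.024], [0.766, 0.086, 0.022, 0, 0, 0.024], [0.766, 0.086, 0.022, 0, 0, 0.024], [0.766, 0.086, 0.022, 0, 0, 0.024], [0.766, 0.086, 0.022, 0, 0, 0.024], [0.766, 0.086, 0.022, 0, 0, 0.024], [0.766, 0.086, 0.022, 0, 0, 0.024]]], "grip": -1}}

```text
t: 32.8
eef_pos: [489.9, -199.5, 334.1]
tcp_rot: [3.14, 0.0, -1.834]
ft_force: [-0.3, 0.7, -0.9]
opening: 0.999
```

Call:
{"method": "send_rows", "body": {"moves": [[[0.16, 0.216, 0.2, 0, 0, 0], [0.16, 0.216, 0.3, 0, 0, 0], [0.16, 0.216, 0.4, 0, 0, 0], [0.16, 0.216, 0.55, 0, 0, 0], [0.16, 0.216, 0.7, 0, 0, 0], [0.16, 0.216, 0.8, 0, 0, 0], [0.16, 0.216, 0.917, 0, 0, 0], [0.16, 0.216, 0.917, 0, 0, 0], [0.16, 0.216, 0.917, 0, 0, 0], [0.16, 0.216, 0.917, 0, 0, 0]]]}}

```text
t: 33.63
eef_pos: [415.3, -228.6, 59.5]
tcp_rot: [3.14, 0.0, -1.832]
ft_force: [-0.7, 0.5, 0.4]
opening: 0.998
```

Call:
{"method": "send_rows", "body": {"moves": [[[0, 0, 0.08, 0, 0, 0], [0, 0, 0.16, 0, 0, 0], [0, 0, 0.22, 0, 0, 0], [0, 0, 0.243, 0, 0, 0], [0, 0, 0.243, 0, 0, 0], [0, 0, 0.243, 0, 0, 0]]]}}

```text
t: 34.13
eef_pos: [415.6, -229.7, -12.0]
tcp_rot: [-3.14, -0.001, -1.833]
ft_force: [0.7, 0.4, 0.9]
opening: 1.0
```

Call:
{"method": "send_rows", "body": {"moves": [[[0, 0, 0, 0, 0, 0], [0, 0, 0, 0, 0, 0], [0, 0, 0, 0, 0, 0], [0, 0, 0, 0, 0, 0], [0, 0, 0, 0, 0, 0], [0, 0, 0, 0, 0, 0], [0, 0, 0, 0, 0, 0], [0, 0, 0, 0, 0, 0], [0, 0, 0, 0, 0, 0], [0, 0, 0, 0, 0, 0], [0, 0, 0, 0, 0, 0], [0, 0, 0, 0, 0, 0]]], "grip": 1}}

```text
t: 35.13
eef_pos: [414.9, -229.6, -13.2]
tcp_rot: [-3.142, -0.0, -1.834]
ft_force: [0.3, 0.4, -0.8]
opening: 0.383
```

Call:
{"method": "send_rows", "body": {"moves": [[[0, 0, -0.12, 0, 0, 0], [0, 0, -0.24, 0, 0, 0], [0, 0, -0.36, 0, 0, 0], [0, 0, -0.48, 0, 0, 0], [0, 0, -0.6, 0, 0, 0], [-0.03, -0.04, -0.72, 0, 0, 0], [-0.06, -0.08, -0.84, 0, 0, 0], [-0.1, -0.12, -0.96, 0, 0, 0], [-0.15, -0.18, -0.98, 0, 0, 0], [-0.2, -0.24, -0.98, 0, 0, 0], [-0.2, -0.24, -0.98, 0, 0, 0], [-0.2, -0.24, -0.98, 0, 0, 0]]]}}

```text
t: 36.13
eef_pos: [500.2, -189.7, 280.3]
tcp_rot: [3.141, 0.0, -1.832]
ft_force: [-0.1, -0.6, -1.5]
opening: 0.383
```

Call:
{"method": "send_rows", "body": {"moves": [[[0, 0, -0.1, 0, 0, 0], [0, 0, -0.183, 0, 0, 0], [-0.13, 0.006, -0.183, 0, 0, -0.01], [-0.26, 0.012, -0.183, 0, 0, -0.024], [-0.39, 0.019, -0.183, 0, 0, -0.024], [-0.52, 0.025, -0.183, 0, 0, -0.024], [-0.64, 0.031, -0.183, 0, 0, -0.024], [-0.74, 0.036, -0.183, 0, 0, -0.024], [-0.776, 0.038, -0.183, 0, 0, -0.024], [-0.776, 0.038, -0.183, 0, 0, -0.024], [-0.776, 0.038, -0.183, 0, 0, -0.024]]]}}

```text
t: 37.05
eef_pos: [549.0, 36.9, 335.3]
tcp_rot: [3.141, -0.001, -1.795]
ft_force: [-0.7, -0.4, -1.3]
opening: 0.387
```

Call:
{"method": "send_rows", "body": {"moves": [[[0, 0, 0.05, 0, 0, 0], [0, 0, 0.1, 0, 0, 0], [0, 0, 0.15, 0, 0, 0], [0, 0, 0.178, 0, 0, 0], [0, 0, 0.178, 0, 0, 0], [0, 0, 0.178, 0, 0, 0]]]}}

```text
t: 37.55
eef_pos: [549.5, 36.4, 282.5]
tcp_rot: [3.141, -0.0, -1.797]
ft_force: [0.6, 0.4, -0.4]
opening: 0.382
```

Call:
{"method": "send_rows", "body": {"moves": [[[0, 0, 0, 0, 0, 0], [0, 0, 0, 0, 0, 0], [0, 0, 0, 0, 0, 0], [0, 0, 0, 0, 0, 0], [0, 0, 0, 0, 0, 0], [0, 0, -0.06, 0, 0, 0], [0, 0, -0.14, 0, 0, 0], [0, 0, -0.2, 0, 0, 0], [0, 0, -0.2, 0, 0, 0]]], "grip": -0.4}}

```text
t: 38.3
eef_pos: [550.5, 37.5, 346.0]
tcp_rot: [-3.136, 0.001, -1.796]
ft_force: [0.2, 0.7, 1.1]
opening: 0.702
```

```bash
python3 - <<'E'
from h import *
s=cam('scene')
r=env.look_for('scene','nut1');L=[(np.round(x['xy']),round(x['confidence'],2),onz(s,x['xy'],11)[:2]) for x in r]
print(L)
f=nutfit(s,L[0][2]);print(f)
a=np.radians(f[1]-120);x,y=f[2:]
plan([(470,-220,335,-1.6),(x,y,60,a),(x,y,-13,a)])
p=W((9,6,0))
plan([(500,-200,280,-1.6),(p[0],p[1],335,-1.795),(p[0],p[1],281,-1.795)],start=(x,y,-13,a))
E
```

```text
[(array([178., 284.]), 0.45, array([ 393.73986805, -371.31921436])), (array([317., 186.]), 0.36, array([400.80142561, 180.4687472 ]))]
[ 7.0000e-02  3.5000e+01  3.9439e+02 -3.6612e+02]
t 38.4 cur [549.49  37.55 342.48  -1.8 ] F [-0.3  0.4 -0.9] open 0.7
[ 470.  -220.   335.    -1.6] -> [0.896 0.067 0.025] [-0.001 -0.    -0.125] rows 8
[ 394.39 -366.12   60.     -1.48] -> [0.494 0.238 0.917] [ 0.     0.    -0.074] rows 9
[ 394.39 -366.12  -13.     -1.48] -> [ 0.    -0.     0.243] [0. 0. 0.] rows 3
t 38.4 cur [ 394.39 -366.12  -13.     -1.48] F [-0.3  0.4 -0.9] open 0.7
[ 500.  -200.   280.    -1.6] -> [-0.521 -0.399 -0.977] [ 0.    -0.     0.074] rows 10
[567.01  30.75 335.    -1.8 ] -> [-0.775 -0.201 -0.183] [-0.    -0.     0.124] rows 7
[567.01  30.75 281.    -1.8 ] -> [ 0.   -0.    0.18] [0. 0. 0.] rows 3
```

Call:
{"method": "send_rows", "body": {"moves": [[[0.2, 0.015, 0.025, 0, 0, -0.04], [0.4, 0.03, 0.025, 0, 0, -0.08], [0.6, 0.045, 0.025, 0, 0, -0.125], [0.8, 0.06, 0.025, 0, 0, -0.125], [0.896, 0.067, 0.025, 0, 0, -0.125], [0.896, 0.067, 0.025, 0, 0, -0.125], [0.896, 0.067, 0.025, 0, 0, -0.125], [0.896, 0.067, 0.025, 0, 0, -0.125], [0.896, 0.067, 0.025, 0, 0, -0.125], [0.896, 0.067, 0.025, 0, 0, -0.125]]], "grip": -1}}

```text
t: 39.23
eef_pos: [469.9, -219.4, 334.1]
tcp_rot: [3.141, 0.001, -1.599]
ft_force: [0.1, -1.3, -0.0]
opening: 0.998
```

Call:
{"method": "send_rows", "body": {"moves": [[[0.494, 0.238, 0.917, 0, 0, -0.074], [0.494, 0.238, 0.917, 0, 0, -0.074], [0.494, 0.238, 0.917, 0, 0, -0.074], [0.494, 0.238, 0.917, 0, 0, -0.074], [0.494, 0.238, 0.917, 0, 0, -0.074], [0.494, 0.238, 0.917, 0, 0, -0.074], [0.494, 0.238, 0.917, 0, 0, -0.074], [0.494, 0.238, 0.917, 0, 0, -0.074], [0.494, 0.238, 0.917, 0, 0, -0.074], [0.494, 0.238, 0.917, 0, 0, -0.074], [0.494, 0.238, 0.917, 0, 0, -0.074]]]}}

```text
t: 40.15
eef_pos: [395.4, -365.4, 60.7]
tcp_rot: [-3.141, -0.001, -1.482]
ft_force: [0.3, 0.4, 0.4]
opening: 0.997
```

Call:
{"method": "send_rows", "body": {"moves": [[[0, 0, 0.08, 0, 0, 0], [0, 0, 0.16, 0, 0, 0], [0, 0, 0.22, 0, 0, 0], [0, 0, 0.243, 0, 0, 0], [0, 0, 0.243, 0, 0, 0], [0, 0, 0.243, 0, 0, 0]]]}}

```text
t: 40.65
eef_pos: [395.2, -366.1, -11.8]
tcp_rot: [-3.141, -0.001, -1.482]
ft_force: [-0.1, 0.8, -0.2]
opening: 1.0
```

Call:
{"method": "send_rows", "body": {"moves": [[[0, 0, 0, 0, 0, 0], [0, 0, 0, 0, 0, 0], [0, 0, 0, 0, 0, 0], [0, 0, 0, 0, 0, 0], [0, 0, 0, 0, 0, 0], [0, 0, 0, 0, 0, 0], [0, 0, 0, 0, 0, 0], [0, 0, 0, 0, 0, 0], [0, 0, 0, 0, 0, 0], [0, 0, 0, 0, 0, 0], [0, 0, 0, 0, 0, 0], [0, 0, 0, 0, 0, 0]]], "grip": 1}}

```text
t: 41.65
eef_pos: [394.3, -366.2, -13.2]
tcp_rot: [3.142, 0.0, -1.483]
ft_force: [0.0, 0.1, -0.9]
opening: 0.375
```

Call:
{"method": "send_rows", "body": {"moves": [[[0, 0, -0.12, 0, 0, 0], [0, 0, -0.24, 0, 0, 0], [-0.06, -0.046, -0.36, 0, 0, 0.02], [-0.12, -0.09, -0.48, 0, 0, 0.04], [-0.18, -0.14, -0.58, 0, 0, 0.06], [-0.25, -0.19, -0.68, 0, 0, 0.074], [-0.32, -0.245, -0.78, 0, 0, 0.074], [-0.4, -0.3, -0.88, 0, 0, 0.074], [-0.47, -0.36, -0.977, 0, 0, 0.074], [-0.521, -0.399, -0.977, 0, 0, 0.074], [-0.521, -0.399, -0.977, 0, 0, 0.074], [-0.521, -0.399, -0.977, 0, 0, 0.074]]]}}

```text
t: 42.65
eef_pos: [499.8, -199.2, 279.7]
tcp_rot: [3.141, 0.0, -1.598]
ft_force: [0.7, -0.4, -2.2]
opening: 0.378
```

Call:
{"method": "send_rows", "body": {"moves": [[[0, 0, -0.1, 0, 0, 0], [0, 0, -0.183, 0, 0, 0.03], [-0.13, -0.034, -0.183, 0, 0, 0.06], [-0.26, -0.068, -0.183, 0, 0, 0.09], [-0.39, -0.1, -0.183, 0, 0, 0.124], [-0.52, -0.135, -0.183, 0, 0, 0.124], [-0.64, -0.166, -0.183, 0, 0, 0.124], [-0.74, -0.192, -0.183, 0, 0, 0.124], [-0.775, -0.201, -0.183, 0, 0, 0.124], [-0.775, -0.201, -0.183, 0, 0, 0.124], [-0.775, -0.201, -0.183, 0, 0, 0.124]]]}}

```text
t: 43.57
eef_pos: [566.5, 29.8, 334.0]
tcp_rot: [3.14, -0.001, -1.794]
ft_force: [0.4, -0.3, -1.1]
opening: 0.376
```

Call:
{"method": "send_rows", "body": {"moves": [[[0, 0, 0.05, 0, 0, 0], [0, 0, 0.1, 0, 0, 0], [0, 0, 0.15, 0, 0, 0], [0, 0, 0.178, 0, 0, 0], [0, 0, 0.178, 0, 0, 0], [0, 0, 0.178, 0, 0, 0]]]}}

```text
t: 44.07
eef_pos: [566.8, 29.5, 281.6]
tcp_rot: [3.141, -0.0, -1.796]
ft_force: [0.3, -0.2, -1.3]
opening: 0.377
```

Call:
{"method": "send_rows", "body": {"moves": [[[0, 0, 0, 0, 0, 0], [0, 0, 0, 0, 0, 0], [0, 0, 0, 0, 0, 0], [0, 0, 0, 0, 0, 0], [0, 0, 0, 0, 0, 0], [0, 0, -0.06, 0, 0, 0], [0, 0, -0.14, 0, 0, 0], [0, 0, -0.2, 0, 0, 0], [0, 0, -0.2, 0, 0, 0]]], "grip": -0.4}}

```text
t: 44.82
eef_pos: [567.8, 30.8, 345.1]
tcp_rot: [-3.136, 0.001, -1.794]
ft_force: [0.4, 0.3, 1.1]
opening: 0.702
```

```bash
python3 - <<'E'
from h import *
plan([(527,-107.3,342,-1.795),(527,-107.3,287,-1.795)])
E
```

```text
t 44.8 cur [567.83  30.76 345.12  -1.79] F [0.4 0.3 1.1] open 0.702
[ 527.  -107.3  342.    -1.8] -> [0.479 0.031 0.01 ] [-0.004  0.001  0.001] rows 5
[ 527.  -107.3  287.    -1.8] -> [ 0.    -0.     0.183] [0. 0. 0.] rows 3
```

Call:
{"method": "send_rows", "body": {"moves": [[[0.12, 0.008, 0, 0, 0, 0], [0.24, 0.016, 0, 0, 0, 0], [0.36, 0.024, 0, 0, 0, 0], [0.476, 0.033, 0, 0, 0, 0], [0.476, 0.033, 0, 0, 0, 0], [0.476, 0.033, 0, 0, 0, 0], [0.476, 0.033, 0, 0, 0, 0]]]}}

```text
t: 45.4
eef_pos: [525.5, -106.1, 341.1]
tcp_rot: [3.141, 0.0, -1.795]
ft_force: [1.2, -0.6, 0.2]
opening: 0.698
```

```bash
python3 - <<'E'
from h import *
s=cam('scene');t=cam('top')
b=s['image'][:,:,::-1][100:240,230:390];B=cv2.resize(b,(686,600),interpolation=cv2.INTER_CUBIC);cv2.imwrite('pics/c11.png',B)
plan([(527,-107.3,287,-1.795)])
for n,c in (('top',t),('scene',s)):
  r=env.look_for(n,'nut1');print(n,[(np.round(x['xy']),round(x['confidence'],2),np.round(onz(c,x['xy'],11)[:2])) for x in r])
E
```

```text
t 45.5 cur [ 525.77 -105.39  341.21   -1.79] F [-0.   0.1  0.5] open 0.704
[ 527.  -107.3  287.    -1.8] -> [ 0.005 -0.005  0.181] [0.    0.    0.001] rows 3
top [(array([311., 202.]), 0.75, array([588.,  44.])), (array([311., 187.]), 0.68, array([637.,  45.])), (array([329., 195.]), 0.4, array([611., -14.]))]
scene [(array([369., 154.]), 0.29, array([421., 425.])), (array([284., 189.]), 0.24, array([331.,  89.]))]
```

View pics/c11.png

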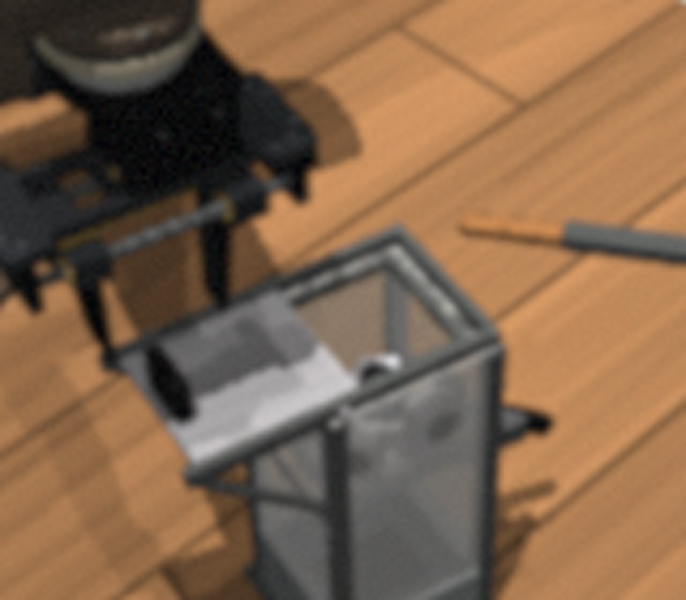

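All five nuts are in the hopper and none are left on the bench; the pile top shows at (380,365). Now take the tab.

Call:
{"method": "send_rows", "body": {"moves": [[[0.005, -0.005, 0.05, 0, 0, 0], [0.005, -0.005, 0.1, 0, 0, 0], [0.005, -0.005, 0.15, 0, 0, 0], [0.005, -0.005, 0.178, 0, 0, 0], [0.005, -0.005, 0.178, 0, 0, 0], [0.005, -0.005, 0.178, 0, 0, 0]]]}}

```text
t: 46.1
eef_pos: [526.9, -107.8, 288.2]
tcp_rot: [3.141, -0.0, -1.794]
ft_force: [-0.7, 0.8, -0.6]
opening: 0.704
```

Call:
{"method": "send_rows", "body": {"moves": [[[0, 0, 0, 0, 0, 0], [0, 0, 0, 0, 0, 0], [0, 0, 0, 0, 0, 0], [0, 0, 0, 0, 0, 0], [0, 0, 0, 0, 0, 0], [0, 0, 0, 0, 0, 0], [0, 0, 0, 0, 0, 0], [0, 0, 0, 0, 0, 0], [0, 0, 0, 0, 0, 0], [0, 0, 0, 0, 0, 0], [0, 0, 0, 0, 0, 0], [0, 0, 0, 0, 0, 0]]], "grip": 1}}

```text
t: 47.1
eef_pos: [527.0, -106.4, 288.0]
tcp_rot: [-3.142, 0.003, -1.794]
ft_force: [3.4, 10.0, 0.2]
opening: 0.127
```

```bash
python3 - <<'E'
from h import *
s=cam('scene')
for z in (240,260,275,285):
    q=onz(s,(230+380/4.2875,100+365/4.2875),z);d=q[:2]-HP[:2];c,n=np.cos(HP[2]),np.sin(HP[2]);print(z,c*d[0]+n*d[1],-n*d[0]+c*d[1])
plan([])
E
```

```text
240 -3.5877060760459294 10.85557765356405
260 12.427987718675725 1.250432438350157
275 24.43975806471688 -5.953426473060282
285 32.447604962077676 -10.755999080667351
t 47.1 cur [ 527.03 -106.42  287.97   -1.79] F [ 2.4 11.   0.8] open 0.126
```

Call:
{"method": "send_rows", "body": {"moves": [[[-0.02, 0, 0, 0, 0, 0], [-0.04, 0, 0, 0, 0, 0], [-0.06, 0, 0, 0, 0, 0], [-0.08, 0, 0, 0, 0, 0], [-0.1, 0, 0, 0, 0, 0], [-0.12, 0, 0, 0, 0, 0], [-0.137, 0, 0, 0, 0, 0], [-0.137, 0, 0, 0, 0, 0], [-0.137, 0, 0, 0, 0, 0]]]}}

```text
t: 47.9
eef_pos: [535.7, -67.4, 288.0]
tcp_rot: [3.141, 0.001, -1.794]
ft_force: [0.1, 4.2, 0.8]
opening: 0.123
```

The shutter moved 40.0 mm, to the middle stop. Release it, rise, and locate the lever.

Call:
{"method": "send_rows", "body": {"moves": [[[0, 0, 0, 0, 0, 0], [0, 0, 0, 0, 0, 0], [0, 0, 0, 0, 0, 0], [0, 0, 0, 0, 0, 0], [0, 0, 0, 0, 0, 0], [0, 0, 0, 0, 0, 0], [0, 0, -0.05, 0, 0, 0], [0, 0, -0.12, 0, 0, 0], [0, 0, -0.2, 0, 0, 0], [0, 0, -0.2, 0, 0, 0], [0, 0, -0.2, 0, 0, 0]]], "grip": -0.4}}

```text
t: 48.82
eef_pos: [536.0, -68.2, 348.9]
tcp_rot: [-3.139, -0.0, -1.794]
ft_force: [0.1, 0.0, -0.9]
opening: 0.699
```

```bash
python3 - <<'E'
from h import *
t=cam('top');s=cam('scene')
def loc(q):
    d=q[:2]-HP[:2];c,n=np.cos(HP[2]),np.sin(HP[2]);return np.round([c*d[0]+n*d[1],-n*d[0]+c*d[1],q[2]],1)
for u,z in ((40,104),(75,117),(105,128)): print('lever top',loc(onz(t,(260+u/6-.4,165+192/6-.4),z)))
for n,c in (('top',t),('scene',s)):
    for x in env.look_for(n,'lever_grip'): print(n,x['xy'],x['confidence'],loc(onz(c,x['xy'],112)))
for hy in (63,70):
    print(hy,proj(s,W((0,hy+84,109))),proj(t,W((0,hy+84,109))))
A=t['image'][:,:,::-1][165:240,260:370];B=s['image'][:,:,::-1][150:240,270:380]
cv2.imwrite('pics/c12.png',np.hstack([cv2.resize(A,(396,400),interpolation=2)[:400],cv2.resize(B,(400,400),interpolation=2)]))
w=W((0,147,0))
plan([(w[0],w[1],345,-.224),(w[0],w[1],75,-.224)])
E
```

```text
lever top [ -2.8 148.8 104. ]
lever top [ -0.8 130.3 117. ]
lever top [  1.  114.7 128. ]
top [288.3, 196.4] 0.61 [ 11.6  85.6 112. ]
scene [352.7, 197.3] 0.51 [ -7.3 134.1 112. ]
63 [357.45651732 197.79546581] [266.89400999 195.50198065]
70 [359.32766274 196.88981874] [264.56380597 194.94172581]
t 49.0 cur [535.46 -68.04 347.01  -1.79] F [ 0.4 -0.4  0.7] open 0.703
[ 5.8955e+02  1.7023e+02  3.4500e+02 -2.2000e-01] -> [-0.814  0.     0.007] [ 0.001  0.001 -1.   ] rows 14
[ 5.8955e+02  1.7023e+02  7.5000e+01 -2.2000e-01] -> [ 0.  -0.   0.9] [0. 0. 0.] rows 8
```

View pics/c12.png

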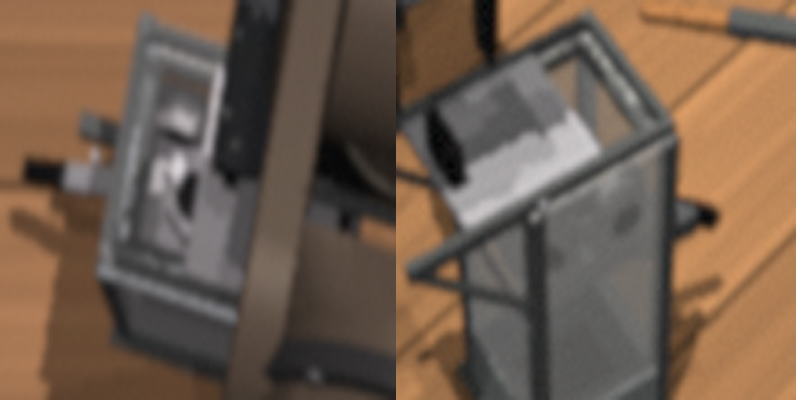

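Both views agree. The shutter is half shut, the nuts are inside, and the lever's black end puts the grip at about hopper y=135. Moving above the lever.

```bash
python3 - <<'E'
from h import *
w=W((-1,135,0));m=W((0,40,0))
plan([(m[0],m[1],345,-1.0),(w[0],w[1],345,-.224),(w[0],w[1],76,-.224)])
E
```

```text
t 49.0 cur [535.46 -68.04 347.01  -1.79] F [ 0.4 -0.4  0.7] open 0.703
[565.79  65.9  345.    -1.  ] -> [-0.458  0.     0.007] [ 0.001  0.    -0.506] rows 8
[ 5.8591e+02  1.5875e+02  3.4500e+02 -2.2000e-01] -> [-0.224 -0.224 -0.   ] [ 0.     0.    -0.494] rows 8
[ 5.8591e+02  1.5875e+02  7.6000e+01 -2.2000e-01] -> [ 0.    -0.     0.897] [0. 0. 0.] rows 8
```

Call:
{"method": "send_rows", "body": {"moves": [[[-0.08, 0, 0.007, 0, 0, -0.07], [-0.16, 0, 0.007, 0, 0, -0.14], [-0.24, 0, 0.007, 0, 0, -0.21], [-0.32, 0, 0.007, 0, 0, -0.29], [-0.4, 0, 0.007, 0, 0, -0.36], [-0.458, 0, 0.007, 0, 0, -0.43], [-0.458, 0, 0.007, 0, 0, -0.506], [-0.458, 0, 0.007, 0, 0, -0.506], [-0.458, 0, 0.007, 0, 0, -0.506]]], "grip": -0.3}}

```text
t: 49.77
eef_pos: [566.1, 65.9, 345.2]
tcp_rot: [3.141, 0.0, -1.003]
ft_force: [0.8, 0.3, 0.2]
opening: 0.645
```

Call:
{"method": "send_rows", "body": {"moves": [[[-0.04, -0.04, 0, 0, 0, -0.07], [-0.08, -0.08, 0, 0, 0, -0.14], [-0.12, -0.12, 0, 0, 0, -0.21], [-0.16, -0.16, 0, 0, 0, -0.28], [-0.2, -0.2, 0, 0, 0, -0.35], [-0.224, -0.224, 0, 0, 0, -0.42], [-0.224, -0.224, 0, 0, 0, -0.494], [-0.224, -0.224, 0, 0, 0, -0.494], [-0.224, -0.224, 0, 0, 0, -0.494]]]}}

```text
t: 50.52
eef_pos: [586.4, 158.2, 345.6]
tcp_rot: [3.141, 0.0, -0.23]
ft_force: [0.2, -0.4, 0.2]
opening: 0.649
```

Call:
{"method": "send_rows", "body": {"moves": [[[0, 0, 0.1, 0, 0, 0], [0, 0, 0.2, 0, 0, 0], [0, 0, 0.3, 0, 0, 0], [0, 0, 0.4, 0, 0, 0], [0, 0, 0.5, 0, 0, 0], [0, 0, 0.55, 0, 0, 0], [0, 0, 0.55, 0, 0, 0], [0, 0, 0.55, 0, 0, 0]]]}}

```text
t: 51.18
eef_pos: [586.5, 158.2, 180.9]
tcp_rot: [3.141, 0.001, -0.228]
ft_force: [-0.3, -0.3, 0.6]
opening: 0.652
```

```bash
python3 - <<'E'
from h import *
w=W((-1,135,0))
plan([(w[0],w[1],110,-.224),(w[0],w[1],76,-.224)])
E
```

```text
t 51.2 cur [ 5.8648e+02  1.5817e+02  1.8091e+02 -2.3000e-01] F [-0.3 -0.3  0.6] open 0.652
[ 5.8591e+02  1.5875e+02  1.1000e+02 -2.2000e-01] -> [-0.002 -0.002  0.236] [ 0.     0.    -0.003] rows 3
[ 5.8591e+02  1.5875e+02  7.6000e+01 -2.2000e-01] -> [ 0.    -0.     0.113] [0. 0. 0.] rows 2
```

Call:
{"method": "send_rows", "body": {"moves": [[[0, 0, 0.08, 0, 0, 0], [0, 0, 0.16, 0, 0, 0], [0, 0, 0.24, 0, 0, 0], [0, 0, 0.3, 0, 0, 0], [0, 0, 0.35, 0, 0, 0], [0, 0, 0.35, 0, 0, 0], [0, 0, 0.35, 0, 0, 0]]]}}

```text
t: 51.77
eef_pos: [587.1, 158.7, 77.1]
tcp_rot: [-3.141, -0.001, -0.225]
ft_force: [-0.2, 1.1, 1.0]
opening: 0.654
```

Call:
{"method": "send_rows", "body": {"moves": [[[0, 0, 0, 0, 0, 0], [0, 0, 0, 0, 0, 0], [0, 0, 0, 0, 0, 0], [0, 0, 0, 0, 0, 0], [0, 0, 0, 0, 0, 0], [0, 0, 0, 0, 0, 0], [0, 0, 0, 0, 0, 0], [0, 0, 0, 0, 0, 0], [0, 0, 0, 0, 0, 0], [0, 0, 0, 0, 0, 0], [0, 0, 0, 0, 0, 0]]], "grip": 1}}

```text
t: 52.68
eef_pos: [584.5, 158.9, 75.6]
tcp_rot: [3.14, 0.004, -0.223]
ft_force: [-8.6, 1.3, 3.4]
opening: 0.143
```

```bash
python3 - <<'E'
from h import *
s=cam('scene')
B=s['image'][:,:,::-1][130:240,290:400];cv2.imwrite('pics/c13.png',cv2.resize(B,(600,600),interpolation=2))
plan([])
hy,r=51,110
for k in np.linspace(0,1.45,9):
    th=-.7+k; print(round(k,2),'dy %.3f dz %.3f'%(-(r*(np.cos(th)-np.cos(.7)))/300,-(r*(np.sin(th)+np.sin(.7)))/300))
E
```

```text
t 52.7 cur [ 5.8453e+02  1.5888e+02  7.5560e+01 -2.2000e-01] F [-7.7  1.7  3.5] open 0.142
0.0 dy -0.000 dz -0.000
0.18 dy -0.038 dz -0.054
0.36 dy -0.066 dz -0.115
0.54 dy -0.082 dz -0.179
0.72 dy -0.086 dz -0.245
0.91 dy -0.078 dz -0.311
1.09 dy -0.059 dz -0.375
1.27 dy -0.029 dz -0.434
1.45 dy 0.012 dz -0.486
```

View pics/c13.png

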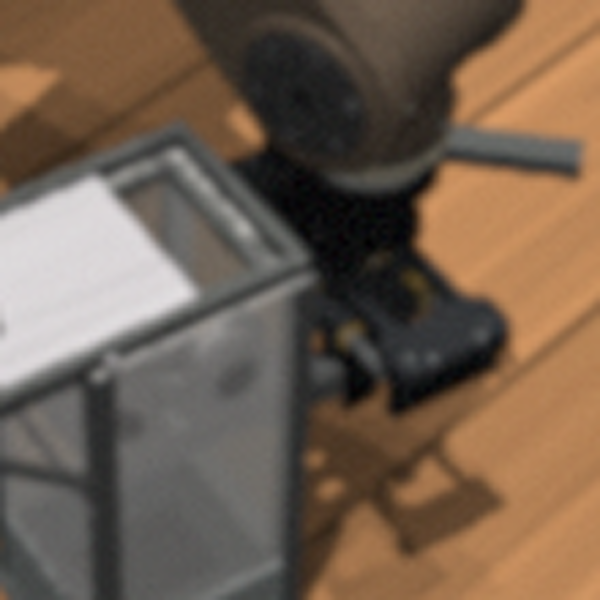

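The lever is pinched (13.6 mm opening). Lift it along its arc.

Call:
{"method": "send_rows", "body": {"moves": [[[-0.006, -0.014, -0.018, 0, 0, 0], [-0.006, -0.027, -0.036, 0, 0, 0], [-0.006, -0.038, -0.054, 0, 0, 0], [-0.006, -0.05, -0.074, 0, 0, 0], [-0.006, -0.059, -0.095, 0, 0, 0], [-0.006, -0.066, -0.115, 0, 0, 0], [-0.006, -0.072, -0.136, 0, 0, 0], [-0.006, -0.078, -0.158, 0, 0, 0], [-0.006, -0.082, -0.179, 0, 0, 0], [-0.006, -0.082, -0.179, 0, 0, 0]]]}}

```text
t: 53.57
eef_pos: [590.2, 183.6, 131.2]
tcp_rot: [-3.141, -0.001, -0.223]
ft_force: [-2.6, 0.5, 4.7]
opening: 0.147
```

Call:
{"method": "send_rows", "body": {"moves": [[[0, -0.002, -0.022, 0, 0, 0], [0, -0.003, -0.044, 0, 0, 0], [0, -0.004, -0.066, 0, 0, 0], [0, -0.002, -0.088, 0, 0, 0], [0, 0, -0.11, 0, 0, 0], [0, 0.004, -0.132, 0, 0, 0], [0, 0.01, -0.154, 0, 0, 0], [0, 0.016, -0.176, 0, 0, 0], [0, 0.023, -0.196, 0, 0, 0], [0, 0.032, -0.216, 0, 0, 0], [0, 0.042, -0.236, 0, 0, 0], [0, 0.053, -0.255, 0, 0, 0]]]}}

```text
t: 54.57
eef_pos: [586.5, 167.3, 206.4]
tcp_rot: [3.141, 0.0, -0.223]
ft_force: [-0.2, -0.0, -5.7]
opening: 0.147
```

Call:
{"method": "send_rows", "body": {"moves": [[[0, 0.014, -0.018, 0, 0, 0], [0, 0.028, -0.035, 0, 0, 0], [0, 0.041, -0.052, 0, 0, 0], [0, 0.045, -0.056, 0, 0, 0], [0, 0.045, -0.056, 0, 0, 0]]]}}

```text
t: 54.98
eef_pos: [583.5, 153.9, 223.5]
tcp_rot: [3.141, -0.0, -0.224]
ft_force: [-2.4, -1.2, -0.6]
opening: 0.141
```

```bash
python3 - <<'E'
from h import *
s=cam('scene')
a=cv2.imread('pics/scene0.png')
plan([])
for n in ('lever_grip','nut1'):
    print(n,[(np.round(x['xy']),round(x['confidence'],2)) for x in env.look_for('scene',n)])
for k in (0,1.2,1.45): print('pred lever',k,proj(s,W((-3,51+110*np.cos(k-.7),180+110*np.sin(k-.7)))))
cv2.imwrite('pics/c14.png',cv2.resize(s['image'][:,:,::-1][130:265,270:390],(533,600),interpolation=2))
E
```

```text
t 55.0 cur [ 5.8353e+02  1.5408e+02  2.2339e+02 -2.2000e-01] F [-2.3 -1.4  0.4] open 0.142
lever_grip [(array([351., 174.]), 0.43)]
nut1 []
pred lever 0 [353.71531309 198.68432693]
pred lever 1.2 [359.4498386  168.47056929]
pred lever 1.45 [355.2418278  164.98446401]
```

Call:
{"method": "send_rows", "body": {"moves": [[[0, 0.007, -0.007, 0, 0, 0], [0, 0.014, -0.014, 0, 0, 0], [0, 0.014, -0.014, 0, 0, 0], [0, 0.014, -0.014, 0, 0, 0]]]}}

```text
t: 55.47
eef_pos: [582.7, 150.3, 227.2]
tcp_rot: [3.141, -0.0, -0.224]
ft_force: [-0.9, -0.4, -0.8]
opening: 0.146
```

```bash
python3 - <<'E'
from h import *
s=cam('scene');plan([])
t=cam('top')
B=s['image'][:,:,::-1][130:265,270:390];A=t['image'][:,:,::-1][165:250,260:350]
cv2.imwrite('pics/c14.png',np.hstack([cv2.resize(B,(490,551),interpolation=2),cv2.resize(A[:, :50],(300,551),interpolation=2)]))
E
```

```text
t 55.5 cur [ 5.8267e+02  1.5029e+02  2.2722e+02 -2.2000e-01] F [-0.4  0.6 -1.4] open 0.144
```

View pics/c14.png

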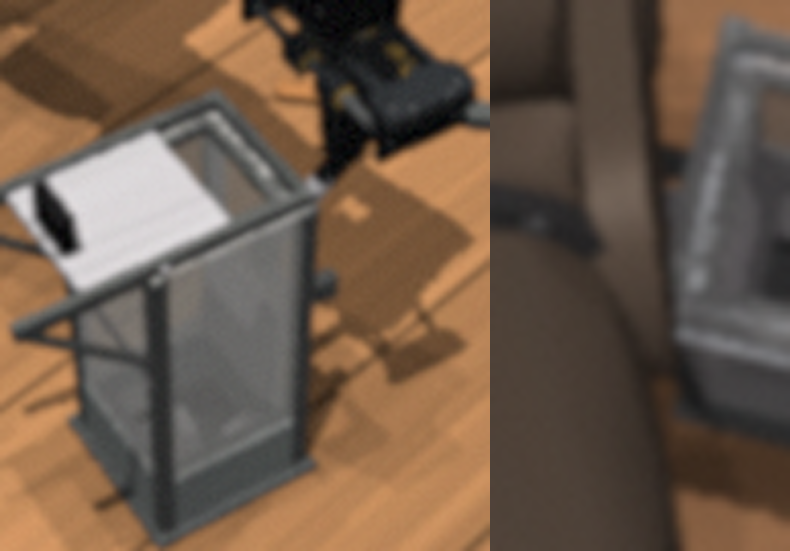

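The lever is up, the upper part looks empty, and nuts show in the bin at about (240,420) and (180,415). I'll push on to the end stop to be sure it is wide open.

Call:
{"method": "send_rows", "body": {"moves": [[[0, 0.01, -0.01, 0, 0, 0], [0, 0.02, -0.019, 0, 0, 0], [0, 0.02, -0.019, 0, 0, 0], [0, 0.02, -0.019, 0, 0, 0], [0, 0.02, -0.019, 0, 0, 0], [0, 0.02, -0.019, 0, 0, 0], [0, 0.02, -0.019, 0, 0, 0], [0, 0.02, -0.019, 0, 0, 0]]]}}

```text
t: 56.23
eef_pos: [581.4, 145.7, 231.0]
tcp_rot: [-3.14, 0.002, -0.223]
ft_force: [6.6, 10.6, -20.5]
opening: 0.143
```

```bash
python3 - <<'E'
from h import *
s=cam('scene');b=cv2.imread('pics/c11.png')
im=s['image'][:,:,::-1]
# brightness inside upper window / bin window versus start
a=cv2.imread('pics/scene0.png').astype(int);d=np.abs(im.astype(int)-a).sum(2)
up=cv2.convexHull(np.array([proj(s,W(q)) for q in [(60,-50,195),(60,55,195),(60,55,270),(60,-50,270)]]).astype(np.int32))
lo=cv2.convexHull(np.array([proj(s,W(q)) for q in [(60,-50,40),(60,55,40),(60,55,110),(60,-50,110)]]).astype(np.int32))
for n,h in (('up',up),('lo',lo)):
    m=np.zeros(d.shape,np.uint8);cv2.fillConvexPoly(m,h,1);print(n,d[m>0].mean(),np.percentile(d[m>0],95))
for c in ('top','scene'): 
    if c=='top': cam('top')
    print(c,[(np.round(x['xy']),round(x['confidence'],2)) for x in env.look_for(c,'nut1')])
plan([])
print([round(float(x),1) for x in (W((0,0,0)))])
E
```

```text
up 13.759398496240602 29.0
lo 10.465116279069768 46.0
top [(array([302., 200.]), 0.66), (array([338., 199.]), 0.6), (array([312., 198.]), 0.51)]
scene []
t 56.4 cur [ 5.8142e+02  1.4573e+02  2.3099e+02 -2.2000e-01] F [  7.1  10.7 -19.7] open 0.145
[556.9, 26.9, 0.0]
```

```bash
python3 - <<'E'
from h import *
s=cam('scene');t=cam('top')
def loc(q):
    d=q[:2]-HP[:2];c,n=np.cos(HP[2]),np.sin(HP[2]);return np.round([c*d[0]+n*d[1],-n*d[0]+c*d[1],q[2]],0)
r=env.look_for('top','nut1')
for x in r: print(np.round(x['xy']),round(x['confidence'],2),'bin',loc(onz(t,x['xy'],20)),'hopper',loc(onz(t,x['xy'],200)))
full=np.zeros((400,640,3),np.uint8);full[100:240,230:390]=cv2.resize(cv2.imread('pics/c11.png'),(160,140),interpolation=cv2.INTER_AREA)
ims={'start':cv2.imread('pics/scene0.png'),'full':full,'now':s['image'][:,:,::-1]}
up=np.array([proj(s,W(q)) for q in [(62,-45,190),(62,50,190),(62,50,270),(62,-45,270)]],np.float32)
lo=np.array([proj(s,W(q)) for q in [(62,-45,50),(62,50,50),(62,50,175),(62,-45,175)]],np.float32)
bn=np.array([proj(s,W(q)) for q in [(62,-50,32),(62,50,32),(62,50,60),(62,-50,60)]],np.float32)
for nm,q,hh in (('up',up,5),('mid',lo,7),('bin',bn,3)):
    H=cv2.getPerspectiveTransform(q,np.array([[0,hh*16],[96,hh*16],[96,0],[0,0]],np.float32))
    for k,im in ims.items():
        g=cv2.cvtColor(cv2.warpPerspective(np.ascontiguousarray(im),H,(96,hh*16)),cv2.COLOR_BGR2GRAY)
        print(nm,k,'std',round(g.std(),1));print(cv2.resize(g,(12,hh),interpolation=cv2.INTER_AREA))
E
```

```text
[189. 249.] 0.19 bin [-204.  352.   20.] hopper [-197.  292.  200.]
up start std 8.5
[[106 106 105 106 106 106 110 109 109 112 113  82]
 [106 106 106 106 106 106 106 107 109 113 109  81]
 [106 106 106 106 106 106 106 106 108 111 108  82]
 [106 105 105 105 105 105 105 105 105 108 104  80]
 [100 100 100 100 106 110 111 112 112 110 104  79]]
up full std 11.2
[[114 120 119 118 106 108 106 102 102 108 110  80]
 [ 88 103 112 110 103 101  89  81  85 101 105  80]
 [ 99 104 115 115 106 103  98  91  95 105 105  80]
 [105 104 105 106 106 103 103 103 103 105 102  78]
 [ 97  98  98  98 103 107 109 109 109 107 101  77]]
up now std 9.9
[[117 116 110 111 113 114 114 109 107 109 108  80]
 [115 114 107 106 112 113 114 114 111 112 107  81]
 [109 108 105 103 106 113 112 113 113 112 106  81]
 [ 99  98  98 101 103 107 112 109 108 112 106  80]
 [ 97  97  97  97 102 104 107 106 104 108 106  79]]
mid start std 11.8
[[ 93  92  93  95  97 100 109 112 114 114 108  82]
 [ 91  90  91  91  96  97  99 109 113 114 108  81]
 [ 91  91  90  91  91  96  97 101 109 112 107  80]
 [ 91  91  91  91  91  92  96  97 100 109 1
[... 618 characters left out ...]
0  91  95  96  99 104 104 107 105  80]
 [114  97  91  92  92  94  96 100 103 106 104  79]
 [108 104  94  94  98 101 101  97  98 106 104  79]
 [102 102  97  97 104 108 106 103  99 100 101  78]
 [103 104 102 104 105 106 107 109 109 107 106  87]
 [ 76  76  75  76  78  77  79  80  81  80  80  73]]
bin start std 2.7
[[71 72 71 72 73 74 74 74 74 75 74 68]
 [70 72 72 73 73 74 73 74 74 74 75 68]
 [70 72 72 73 73 74 73 75 73 75 75 68]]
bin full std 24.0
[[ 0  0  0  0  0  0  0  1 28 67 73 66]
 [ 0  0  0  0  0  0  0  0  0  8 48 66]
 [ 0  0  0  0  0  0  0  0  0  0  1 21]]
bin now std 2.6
[[70 71 71 71 72 72 72 74 74 74 74 68]
 [70 71 72 72 73 73 72 74 73 74 73 67]
 [70 71 71 73 73 73 73 72 74 73 73 66]]
```

The end stop is reached (about 24 N), and the dark bores seen in the upper window are gone. Now work out the return arc.

```bash
python3 - <<'E'
import numpy as np
f=lambda a:np.array([110*np.cos(a),110*np.sin(a)])
for a0,a1 in ((.875,.1),(.1,-.7)):
    for a in np.linspace(a0,a1,11)[1:]:
        d=f(a)-f(a0);print([round(-d[0]/300,3),round(-d[1]/300,3)],end=' ')
    print()
E
```

```text
[np.float64(-0.021), np.float64(0.019)] [np.float64(-0.041), np.float64(0.04)] [np.float64(-0.059), np.float64(0.062)] [np.float64(-0.075), np.float64(0.085)] [np.float64(-0.089), np.float64(0.11)] [np.float64(-0.101), np.float64(0.135)] [np.float64(-0.112), np.float64(0.162)] [np.float64(-0.12), np.float64(0.189)] [np.float64(-0.126), np.float64(0.217)] [np.float64(-0.13), np.float64(0.245)] 
[np.float64(-0.002), np.float64(0.029)] [np.float64(-0.001), np.float64(0.059)] [np.float64(0.002), np.float64(0.088)] [np.float64(0.007), np.float64(0.117)] [np.float64(0.015), np.float64(0.145)] [np.float64(0.024), np.float64(0.173)] [np.float64(0.036), np.float64(0.199)] [np.float64(0.05), np.float64(0.225)] [np.float64(0.066), np.float64(0.25)] [np.float64(0.084), np.float64(0.273)]
```

Call:
{"method": "send_rows", "body": {"moves": [[[0, -0.021, 0.019, 0, 0, 0], [0, -0.041, 0.04, 0, 0, 0], [0, -0.059, 0.062, 0, 0, 0], [0, -0.075, 0.085, 0, 0, 0], [0, -0.089, 0.11, 0, 0, 0], [0, -0.101, 0.135, 0, 0, 0], [0, -0.112, 0.162, 0, 0, 0], [0, -0.12, 0.189, 0, 0, 0], [0, -0.126, 0.217, 0, 0, 0], [0, -0.13, 0.245, 0, 0, 0], [0, -0.13, 0.245, 0, 0, 0]]]}}

```text
t: 57.5
eef_pos: [590.1, 183.5, 158.5]
tcp_rot: [-3.141, -0.0, -0.223]
ft_force: [-0.3, 4.0, -0.9]
opening: 0.146
```

Call:
{"method": "send_rows", "body": {"moves": [[[0, -0.002, 0.029, 0, 0, 0], [0, -0.001, 0.059, 0, 0, 0], [0, 0.002, 0.088, 0, 0, 0], [0, 0.007, 0.117, 0, 0, 0], [0, 0.015, 0.145, 0, 0, 0], [0, 0.024, 0.173, 0, 0, 0], [0, 0.036, 0.199, 0, 0, 0], [0, 0.036, 0.199, 0, 0, 0]]]}}

```text
t: 58.17
eef_pos: [588.0, 173.3, 100.8]
tcp_rot: [-3.139, -0.002, -0.224]
ft_force: [-4.5, 7.7, 9.8]
opening: 0.144
```

Continue down, pressing to snap the catch.

Call:
{"method": "send_rows", "body": {"moves": [[[0, 0.014, 0.026, 0, 0, 0], [0, 0.03, 0.051, 0, 0, 0], [0, 0.048, 0.074, 0, 0, 0], [0, 0.05, 0.08, 0, 0, 0], [0, 0.05, 0.08, 0, 0, 0], [0, 0.05, 0.08, 0, 0, 0]]]}}

```text
t: 58.67
eef_pos: [585.2, 160.0, 78.3]
tcp_rot: [-3.137, -0.003, -0.223]
ft_force: [-6.8, 16.6, 21.2]
opening: 0.146
```

Call:
{"method": "send_rows", "body": {"moves": [[[0, 0.004, 0.006, 0, 0, 0], [0, 0.008, 0.012, 0, 0, 0], [0, 0.008, 0.012, 0, 0, 0], [0, 0.008, 0.012, 0, 0, 0]]]}}

```text
t: 59.0
eef_pos: [584.9, 158.4, 75.2]
tcp_rot: [-3.136, -0.004, -0.223]
ft_force: [-7.7, 22.1, 25.6]
opening: 0.146
```

Call:
{"method": "send_rows", "body": {"moves": [[[0, 0, 0.007, 0, 0, 0], [0, 0, 0.014, 0, 0, 0], [0, 0, 0.014, 0, 0, 0], [0, 0, 0.014, 0, 0, 0]]]}}

```text
t: 59.33
eef_pos: [584.8, 157.4, 71.5]
tcp_rot: [-3.138, -0.004, -0.223]
ft_force: [-10.9, 13.7, 32.5]
opening: 0.143
```

Call:
{"method": "send_rows", "body": {"moves": [[[0, 0, 0, 0, 0, 0], [0, 0, 0, 0, 0, 0], [0, 0, 0, 0, 0, 0], [0, 0, 0, 0, 0, 0], [0, 0, 0, 0, 0, 0], [0, 0, -0.05, 0, 0, 0], [0, 0, -0.15, 0, 0, 0], [0, 0, -0.25, 0, 0, 0], [0, 0, -0.3, 0, 0, 0], [0, 0, -0.3, 0, 0, 0]]], "grip": -0.4}}

```text
t: 60.17
eef_pos: [585.2, 155.1, 161.1]
tcp_rot: [-3.14, -0.005, -0.224]
ft_force: [-0.5, -0.0, 1.1]
opening: 0.697
```

```bash
python3 - <<'E'
from h import *
w=W((-3,180,0))
plan([(w[0],w[1],345,-.224),(640,330,345,-.224)])
E
```

```text
t 60.2 cur [ 5.8519e+02  1.5515e+02  1.6112e+02 -2.2000e-01] F [-0.5 -0.   1.1] open 0.697
[ 5.9396e+02  2.0307e+02  3.4500e+02 -2.2000e-01] -> [-0.004 -0.163 -0.613] [-0.001 -0.003  0.   ] rows 6
[ 6.40e+02  3.30e+02  3.45e+02 -2.20e-01] -> [ 0.056 -0.447 -0.   ] [0. 0. 0.] rows 5
```

Call:
{"method": "send_rows", "body": {"moves": [[[0, 0, -0.13, 0, 0, 0], [0, 0, -0.26, 0, 0, 0], [0, -0.04, -0.39, 0, 0, 0], [0, -0.08, -0.5, 0, 0, 0], [0, -0.16, -0.613, 0, 0, 0], [0, -0.3, -0.613, 0, 0, 0], [0, -0.43, -0.613, 0, 0, 0], [-0.1, -0.56, -0.613, 0, 0, 0], [-0.2, -0.69, -0.613, 0, 0, 0], [-0.26, -0.75, -0.613, 0, 0, 0], [-0.26, -0.75, -0.613, 0, 0, 0], [-0.26, -0.75, -0.613, 0, 0, 0]]]}}

```text
t: 61.17
eef_pos: [556.4, 393.6, 340.1]
tcp_rot: [3.14, 0.001, -0.22]
ft_force: [-0.3, -0.3, 0.3]
opening: 0.696
```

```bash
python3 - <<'E'
from h import *
plan([])
for n in ('top','scene'):
    c=cam(n,n+'1');a=cv2.imread(f'pics/{n}0.png');b=c['image'][:,:,::-1]
    # black lever-end centroid in a window round its predicted place, both pictures
    u=proj(c,W((-2,135,109))).astype(int);R=10
    for k,im in (('start',a),('now',b)):
        g=im[u[1]-R:u[1]+R,u[0]-R:u[0]+R].max(2);m=g<45;ys,xs=np.nonzero(m)
        print(n,k,'black n',m.sum(),'centroid',(xs.mean()+u[0]-R).round(2) if m.any() else None,(ys.mean()+u[1]-R).round(2) if m.any() else None)
    g0,g1=[cv2.cvtColor(np.ascontiguousarray(i[u[1]-R:u[1]+R,u[0]-R:u[0]+R]),cv2.COLOR_BGR2GRAY) for i in (a,b)]
    print('lever window diff',np.abs(g0.astype(int)-g1).mean().round(1));print(np.abs(g0.astype(int)-g1)[4:16,2:18])
    for th in ('nut1','jar','can','file'):
        print(th,[(np.round(x['xy']),round(x['confidence'],2)) for x in env.look_for(n,th)])
    # tab
    for dy in (0,40,80):
        q=proj(c,W((0,-57.3-dy,308))).round().astype(int);print('tab',dy,'start',a[q[1],q[0]],'now',b[q[1],q[0]])
E
```

```text
t 61.2 cur [ 5.5642e+02  3.9357e+02  3.4012e+02 -2.2000e-01] F [-0.3 -0.3  0.3] open 0.696
top start black n 31 centroid 272.32 197.26
top now black n 40 centroid 265.75 193.98
lever window diff 26.0
[[ 38  36  29  19  15   8   5   4   1   1   2   4   8  10  11   8]
 [ 70  68  62  54  48  42  40  35  29  22  17   6   8  19  17  16]
 [ 83  81  79  78  75  67  63  59  55  49  43  20  14  35  39  35]
 [ 81  82  83  80  71  59  49  50  51  53  45  11  32  61  67  65]
 [ 67  71  74  71  55  34  16  18  25  22   5  31  71  96 103  95]
 [ 34  38  44  42  27   3  10  13   7  12  38  79 112 133 129 109]
 [  3   6  11   9   9  30  46  45  38  40  61  96 121 130 121 101]
 [  7   6   5  10  26  46  61  61  57  55  62  80  95  99  91  71]
 [  9   7   7   9  18  28  35  39  40  42  42  48  58  62  54  34]
 [  8   6   8   6  10  10   9   9  15  18  19  24  26  31  30  16]
 [  8   9  11   8   9   7   4   1   1   5   8  11  15  15  15  11]
 [  9  11  12  10  10   9   2   5   6   3   1   4  11  13  11  13]]
nut1 [(array([392., 144.]), 0.45), (array([337., 200.]), 0.3)]
jar [(array([389., 146.]), 0.57)
[... 684 characters left out ...]
1]
 [  3   1   5   6   5   4   6  44  99 137 139 125 101  60  21   2]
 [  6   4   1   6   5   4   8  51 104 126 135 129  98  53  19   1]
 [  1   6   1   2   5   0   9  45  79 101 111 101  70  33   7   8]
 [  1   3   1   2   3   3   6  25  36  51  63  57  35  11   6   7]
 [  5   1   2   5   5   2   4   1   6  12  17  14   9   4   4   9]
 [  3   0   3   4   3   5   6   5   3   5   3   4   5  10   4   6]]
nut1 [(array([423., 176.]), 0.24)]
jar [(array([309., 328.]), 0.71)]
can [(array([422., 174.]), 0.92)]
file [(array([369., 155.]), 0.62), (array([308., 329.]), 0.42)]
tab 0 start [17 16 14] now [209 207 210]
tab 40 start [ 85 130 182] now [22 19 19]
tab 80 start [ 74 107 148] now [ 72 105 144]
```

The lever stands higher than at the start, so it slipped in the pads and is not latched. I'll estimate its angle.

```bash
cat > lev.py <<'E'
from h import *
def lever(n,im,c):
    u=proj(c,W((-2,140,140))).astype(int);R=22
    g=im[u[1]-R:u[1]+R,u[0]-R:u[0]+R].max(2)
    # keep blobs of black right of/outside the hopper
    k,l,st,ce=cv2.connectedComponentsWithStats((g<50).astype(np.uint8))
    return [(st[i,4],(ce[i]+u-R).round(1)) for i in range(1,k) if st[i,4]>5]
E
python3 - <<'E'
from lev import *
T=cam('top','top2');S=cam('scene','scene2')
for n,c in (('top',T),('scene',S)):
    print(n,'start',lever(n,cv2.imread(f'pics/{n}0.png'),c),'now',lever(n,c['image'][:,:,::-1],c))
for k in (0,.1,.2,.3,.4,.5,.6,.8,1,1.2,1.45):
    p=W((-2,51+110*np.cos(k-.7),180+110*np.sin(k-.7)));print(k,proj(T,p).round(1),proj(S,p).round(1),p[2].round(0))
E
```

```text
top start [(np.int32(34), array([272.1, 197.4]))] now [(np.int32(43), array([265.8, 194.1]))]
scene start [(np.int32(6), array([345. , 192.5])), (np.int32(33), array([348.9, 200.7]))] now [(np.int32(43), array([345.1, 198.4])), (np.int32(32), array([358.2, 189.7]))]
0 [270.7 197.1] [353.9 198.9] 109.0
0.1 [268.1 196. ] [355.8 196.1] 118.0
0.2 [265.7 195. ] [357.6 193.3] 127.0
0.3 [263.7 193.9] [359.  190.5] 137.0
0.4 [261.9 192.9] [360.3 187.7] 147.0
0.5 [260.4 192. ] [361.2 185. ] 158.0
0.6 [259.2 191.1] [361.9 182.3] 169.0
0.8 [258.1 189.5] [362.4 177.1] 191.0
1 [258.4 188.3] [361.6 172.5] 213.0
1.2 [260.5 187.5] [359.7 168.7] 233.0
1.45 [265.4 187.2] [355.4 165.2] 255.0
```

The lever is about 0.27 rad up. I'll press it down with closed fingertips from above.

```bash
python3 - <<'E'
from h import *
w=W((-3,137,0));m=W((-3,200,0))
plan([(m[0],m[1],345,-.224),(w[0],w[1],200,-.224),(w[0],w[1],135,-.224)])
E
```

```text
t 61.8 cur [ 5.5766e+02  3.9152e+02  3.4175e+02 -2.2000e-01] F [ 0.4  0.7 -0.2] open 0.699
[ 5.9840e+02  2.2257e+02  3.4500e+02 -2.2000e-01] -> [ 0.257  0.519 -0.011] [ 0. -0.  0.] rows 6
[ 5.8441e+02  1.6114e+02  2.0000e+02 -2.2000e-01] -> [-0.     0.21   0.483] [0. 0. 0.] rows 5
[ 5.8441e+02  1.6114e+02  1.3500e+02 -2.2000e-01] -> [ 0.    -0.     0.217] [0. 0. 0.] rows 3
```

Call:
{"method": "send_rows", "body": {"moves": [[[0.257, 0.519, -0.011, 0, 0, 0], [0.257, 0.519, -0.011, 0, 0, 0], [0.257, 0.519, -0.011, 0, 0, 0], [0.257, 0.519, -0.011, 0, 0, 0], [0.257, 0.519, -0.011, 0, 0, 0], [0.257, 0.519, -0.011, 0, 0, 0], [0.257, 0.73, -0.011, 0, 0, 0], [0.257, 0.73, -0.011, 0, 0, 0], [0.257, 0.73, -0.011, 0, 0, 0], [0.257, 0.73, -0.011, 0, 0, 0], [0.257, 0.73, -0.011, 0, 0, 0], [0.257, 0.73, -0.011, 0, 0, 0]]], "grip": 1}}

```text
t: 62.77
eef_pos: [584.2, 162.6, 344.9]
tcp_rot: [-3.141, 0.0, -0.222]
ft_force: [0.0, 0.3, 0.6]
opening: 0.005
```

Call:
{"method": "send_rows", "body": {"moves": [[[0, 0, 0.1, 0, 0, 0], [0, 0, 0.2, 0, 0, 0], [0, 0, 0.3, 0, 0, 0], [0, 0, 0.4, 0, 0, 0], [0, 0, 0.494, 0, 0, 0], [0, 0, 0.494, 0, 0, 0], [0, 0, 0.494, 0, 0, 0]]]}}

```text
t: 63.35
eef_pos: [584.0, 162.0, 196.2]
tcp_rot: [3.141, 0.002, -0.222]
ft_force: [-1.0, -0.9, 0.2]
opening: 0.005
```

Call:
{"method": "send_rows", "body": {"moves": [[[0, 0, 0.04, 0, 0, 0], [0, 0, 0.08, 0, 0, 0], [0, 0, 0.12, 0, 0, 0], [0, 0, 0.16, 0, 0, 0], [0, 0, 0.16, 0, 0, 0], [0, 0, 0.16, 0, 0, 0]]]}}

```text
t: 63.85
eef_pos: [584.9, 161.6, 150.4]
tcp_rot: [-3.141, -0.002, -0.223]
ft_force: [-0.6, -1.0, 0.6]
opening: 0.002
```

Call:
{"method": "send_rows", "body": {"moves": [[[0, 0, 0.02, 0, 0, 0], [0, 0, 0.04, 0, 0, 0], [0, 0, 0.06, 0, 0, 0], [0, 0, 0.06, 0, 0, 0]]]}}

```text
t: 64.18
eef_pos: [587.1, 161.8, 132.9]
tcp_rot: [-3.138, -0.008, -0.223]
ft_force: [5.8, 2.6, 9.2]
opening: 0.004
```

Call:
{"method": "send_rows", "body": {"moves": [[[0, 0, 0.015, 0, 0, 0], [0, 0, 0.03, 0, 0, 0], [0, 0, 0.03, 0, 0, 0]]]}}

```text
t: 64.43
eef_pos: [584.8, 161.4, 122.2]
tcp_rot: [-3.141, -0.002, -0.223]
ft_force: [0.6, -0.3, 0.3]
opening: 0.003
```

Call:
{"method": "send_rows", "body": {"moves": [[[0, 0, 0.015, 0, 0, 0], [0, 0, 0.03, 0, 0, 0], [0, 0, 0.03, 0, 0, 0]]]}}

```text
t: 64.68
eef_pos: [584.1, 161.1, 112.2]
tcp_rot: [3.141, 0.0, -0.223]
ft_force: [-0.1, 0.5, 0.5]
opening: 0.004
```

Call:
{"method": "send_rows", "body": {"moves": [[[0, 0, 0.01, 0, 0, 0], [0, 0, 0.02, 0, 0, 0], [0, 0, 0.02, 0, 0, 0]]]}}

```text
t: 64.93
eef_pos: [584.5, 161.4, 107.1]
tcp_rot: [-3.141, -0.001, -0.224]
ft_force: [0.0, 2.8, 7.4]
opening: 0.004
```

Call:
{"method": "send_rows", "body": {"moves": [[[0, 0, 0.01, 0, 0, 0], [0, 0, 0.02, 0, 0, 0], [0, 0, 0.02, 0, 0, 0]]]}}

```text
t: 65.18
eef_pos: [587.1, 163.0, 104.1]
tcp_rot: [-3.136, -0.008, -0.224]
ft_force: [3.4, 11.9, 24.5]
opening: 0.008
```

```bash
python3 - <<'E'
from lev import *
T=cam('top','top3');S=cam('scene','scene3')
for n,c in (('top',T),('scene',S)): print(n,lever(n,c['image'][:,:,::-1],c))
plan([])
E
```

```text
top [(np.int32(45), array([285.3, 189.3])), (np.int32(80), array([256. , 189.4])), (np.int32(32), array([271.6, 194.1])), (np.int32(7), array([281.7, 213.9]))]
scene [(np.int32(398), array([360.3, 179.3])), (np.int32(129), array([351.4, 195.5]))]
t 65.3 cur [ 5.8719e+02  1.6311e+02  1.0408e+02 -2.2000e-01] F [ 2.7 10.4 23. ] open 0.007
```

Contact came at z≈107 with force rising sharply, which fits the latched stop. Press a touch more, then lift and check.

Call:
{"method": "send_rows", "body": {"moves": [[[0, 0, 0.004, 0, 0, 0], [0, 0, 0.008, 0, 0, 0], [0, 0, 0.008, 0, 0, 0]]]}}

```text
t: 65.53
eef_pos: [587.5, 163.1, 103.4]
tcp_rot: [-3.136, -0.01, -0.223]
ft_force: [-2.5, 9.2, 40.1]
opening: 0.002
```

Call:
{"method": "send_rows", "body": {"moves": [[[0, 0, -0.03, 0, 0, 0], [0, 0, -0.13, 0, 0, 0], [0, 0, -0.26, 0, 0, 0], [0, 0, -0.39, 0, 0, 0], [0, 0, -0.52, 0, 0, 0], [0, 0, -0.65, 0, 0, 0], [0, 0, -0.78, 0, 0, 0], [0, -0.1, -0.8, 0, 0, 0], [0, -0.22, -0.8, 0, 0, 0], [0, -0.34, -0.8, 0, 0, 0], [0, -0.34, -0.8, 0, 0, 0], [0, -0.34, -0.8, 0, 0, 0]]]}}

```text
t: 66.53
eef_pos: [606.5, 262.0, 337.1]
tcp_rot: [3.141, 0.001, -0.221]
ft_force: [0.5, 0.6, 0.6]
opening: 0.004
```

Call:
{"method": "send_rows", "body": {"moves": [[[-0.05, -0.13, 0, 0, 0, 0], [-0.1, -0.26, 0, 0, 0, 0], [-0.18, -0.38, 0, 0, 0, 0], [-0.26, -0.5, 0, 0, 0, 0], [-0.26, -0.5, 0, 0, 0, 0], [-0.26, -0.5, 0, 0, 0, 0], [-0.26, -0.5, 0, 0, 0, 0]]]}}

```text
t: 67.12
eef_pos: [564.1, 423.2, 338.2]
tcp_rot: [3.141, 0.0, -0.224]
ft_force: [0.1, -0.6, 0.4]
opening: 0.007
```

```bash
python3 - <<'E'
from lev import *
T=cam('top','top4');S=cam('scene','scene4');plan([])
for n,c in (('top',T),('scene',S)):
    a=cv2.imread(f'pics/{n}0.png');b=c['image'][:,:,::-1]
    print(n,'start',lever(n,a,c),'now',lever(n,b,c))
    u=proj(c,W((-2,135,109))).astype(int);R=10
    g0,g1=[cv2.cvtColor(np.ascontiguousarray(i[u[1]-R:u[1]+R,u[0]-R:u[0]+R]),cv2.COLOR_BGR2GRAY).astype(int) for i in (a,b)]
    print('window diff',np.abs(g0-g1).mean().round(1))
    for th in ('nut1','jar','can','file'): print(th,[(np.round(x['xy']),round(x['confidence'],2)) for x in env.look_for(n,th)])
    for dy in (0,40,80):
        q=proj(c,W((0,-57.3-dy,308))).round().astype(int);print('tab',dy,b[q[1],q[0]])
E
```

```text
t 67.2 cur [ 5.6475e+02  4.2237e+02  3.3846e+02 -2.3000e-01] F [-0.5  0.3  0.2] open 0.003
top start [(np.int32(34), array([272.1, 197.4]))] now [(np.int32(32), array([272.3, 197.3]))]
window diff 6.4
nut1 [(array([322., 202.]), 0.66)]
jar [(array([393., 145.]), 0.59)]
can [(array([190., 178.]), 0.57)]
file [(array([190., 251.]), 0.76)]
tab 0 [219 215 218]
tab 40 [60 60 62]
tab 80 [ 83 120 167]
scene start [(np.int32(6), array([345. , 192.5])), (np.int32(33), array([348.9, 200.7]))] now [(np.int32(58), array([347.3, 198.9]))]
window diff 5.2
nut1 []
jar [(array([309., 331.]), 0.97)]
can [(array([423., 175.]), 0.56)]
file [(array([371., 155.]), 0.58)]
tab 0 [207 206 210]
tab 40 [17 15 18]
tab 80 [ 68 100 141]
```

The lever is back at its start pixel and the shutter is at the middle stop. One last check that the upper hopper is empty and the nuts are in the bin.

```bash
python3 - <<'E'
from h import *
t=cam('top');s=cam('scene')
em=np.zeros((400,640,3),np.uint8);em[155:275,265:455]=cv2.resize(cv2.imread('pics/c5.png'),(190,120),interpolation=cv2.INTER_AREA)
now=np.ascontiguousarray(t['image'][:,:,::-1])
q=np.array([proj(t,W(k)) for k in [(38,36,287),(38,0,287),(-38,0,287),(-38,36,287)]],np.float32)
H=cv2.getPerspectiveTransform(q,np.array([[0,0],[72,0],[72,144],[0,144]],np.float32))
for n,i in (('empty',em),('now',now)): print('port',n);print(cv2.resize(cv2.cvtColor(cv2.warpPerspective(i,H,(72,144)),cv2.COLOR_BGR2GRAY),(6,12),interpolation=cv2.INTER_AREA))
a=cv2.imread('pics/scene0.png');b=np.ascontiguousarray(s['image'][:,:,::-1])
q=np.array([proj(s,W(k)) for k in [(62,-45,270),(62,50,270),(62,50,32),(62,-45,32)]],np.float32)
H=cv2.getPerspectiveTransform(q,np.array([[0,0],[96,0],[96,240],[0,240]],np.float32))
g=[cv2.resize(cv2.cvtColor(cv2.warpPerspective(i,H,(96,240)),cv2.COLOR_BGR2GRAY),(12,15),interpolation=cv2.INTER_AREA).astype(int) for i in (a,b)]
print('wall z270..32 now-start');print(g[1]-g[0])
E
```

```text
port empty
[[ 85  86  86  86  87  87]
 [ 88  91  91  90  90  90]
 [ 84  90  92  91  91  90]
 [ 86  98 111 113 112 113]
 [ 92 107 127 140 141 137]
 [130 168 186 204 204 201]
 [138 185 208 215 216 217]
 [139 184 207 213 214 215]
 [140 190 214 218 219 220]
 [141 193 216 220 220 221]
 [141 188 212 218 219 219]
 [139 188 212 218 219 220]]
port now
[[ 81  83  83  83  86 148]
 [ 84  87  87  86  89 151]
 [ 80  86  88  87  89 144]
 [ 82  94 109 110 110 156]
 [ 87 102 118 122 123 162]
 [125 160 148 124 124 163]
 [132 177 172 126 122 163]
 [133 177 183 131 121 163]
 [135 182 187 133 124 164]
 [135 185 185 132 126 165]
 [135 180 176 129 124 163]
 [133 180 178 130 125 163]]
wall z270..32 now-start
[[-3  2  8 10 18 27  9 -5 -6 -5 -5 -3]
 [-5 -3  4  9 10 20 25  6 -5 -6 -5 -3]
 [-5 -5 -3  4  8  9  9  4 -3 -5 -5 -5]
 [-5 -4 -5 -4 -4 -1 -1 -2 -2 -5 -5 -5]
 [-5 -4 -5 -4 -5 -6 -5 -5 -5 -4 -6 -5]
 [-5 -5 -4 -5 -4 -5 -6 -5 -5 -5 -4 -3]
 [-4 -4 -4 -4 -5 -5 -5 -5 -6 -5 -5 -4]
 [-1 -5 -4 -4 -5 -5 -4 -5 -6 -5 -5 -4]
 [ 8 -1 -4 -5 -4 -5 -5 -6 -5 -6 -4 -4]
 [11  3 -5 -5 -4 -2 -5 -4 -5 -5 -5 -4]
 [ 8  5 -3 -2  4  7  3 -2 -4 -5 -5 -5]
 [-2 -3 -4 -4 -2 -2 -3 -5 -4 -4 -4 -4]
 [-4 -5 -5 -5 -5 -4 -6 -5 -5 -5 -4 -5]
 [-3 -4 -3 -4 -4 -4 -4 -3 -4 -3 -3 -3]
 [-3 -4 -4 -4 -3 -4 -3 -4 -3 -4 -4 -4]]
```

```bash
python3 -c "
from h import *
print(env.state()['t'],env.job_done())"
```

```text
the job is handed in; nothing more can be done
67.7167 None
```

I handed the job in at 67.7 s. All five nuts went through the port and dropped into the bin. The trap reads shut again and the shutter is at its middle stop.

**How it went**
- **Finger height:** the fingertips sat about 20 mm higher than the interface text says. The first grasp passed over the nut, so I probed down and corrected for it.
- **Knocked nut:** one nut was knocked a few centimetres aside during the run. I found it again and picked it up from there.
- **Trap:** I lifted the lever to its end stop, where the force rose to about 24 N. On the first press back down the lever slipped in the pads and stayed about 0.27 rad up. I pressed it down again with closed fingertips until it stopped at about 40 N.

**Last checks**
- **Lever:** its end in the top view is at (272.3, 197.3), against (272.1, 197.4) at the start. The latch itself can't be seen, so "latched" rests on this position and the stop force.
- **Shutter:** the black tab is at the 40 mm place in both cameras.
- **Upper hopper:** no nuts show through the port or the wall. Shapes that look like nuts show low in the bin, but I could not count all five there.
- **Bench:** no nut is left on it. The networks' remaining nut report, on the shutter, was a false one they also gave at the start.
- **Jar, can and file:** all within a few pixels of where they started. The file was missed in the top view at the start, so it was compared only in the scene view.

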